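# Fit the cone on the citrus press and hold it running

## Task

Get the citrus press ready and test its drive: first slide the green pulp selector on the dish rim all the way to its fine end stop (anticlockwise seen from above), then take the orange reamer cone, set it over the splined drive shaft in the dish and turn it until the splines mesh and it drops fully home. Finish still holding on to the cone and pressing it firmly down, so that the sprung shaft stays pushed in and the start switch is held on; do not let go. Leave the can, the takeout lid and the saucer with the tongs where they are.

Things in the scene. Friction and masses are not known exactly. Their poses are not given: they have to be found in the camera images.
- juicer: citrus press, standing fixed on suction feet; origin at the centre of its underside on the counter, z up, front along -x. Steel housing 142 mm across at the foot and 100 mm tall, grey juice dish on top, drive shaft upright in the middle. A grey spout juts from the front below the dish, out to 102 mm from the axis, its top about 120 mm above the counter
- dish (a point): centre of the mouth of the juice dish, 144 mm above the counter, on the drive shaft's axis. The dish is 148 mm across outside, its strainer floor lies 27 mm below the rim
- selector (a joint): pulp selector: a ring round the dish rim with one upright green tab; rad, 0 = coarse end stop (one big black dot on the dish wall), 0.90 = fine end stop (three small dots). It grows as the tab goes anticlockwise seen from above, about the drive shaft's axis. It rubs (about 2 N at the tab) and stays where it is left
- selector_tab (a point): top centre of the green selector tab, 171 mm above the counter. The tab is an upright block 10 mm thick along its way, 20 mm radially and 34 mm tall, reaching down from this point just outside the dish rim; its centre runs on an arc of radius 89 mm about the drive shaft's axis
- shaft_tip (a point): top end of the drive shaft, on its axis, 163 mm above the counter when up; the frame turns with the shaft, z up. From the tip down: plain round pilot 13 mm across, 10 mm long; then six splines 20 mm long, 3.2 mm wide, 23 mm across crests, 15 mm core, one along the frame's +x, one every 60 degrees. It turns only against stiff gear friction (0.12 N m), or with the meshed cone
- press (a joint): how far the sprung drive shaft is pushed straight down, m: 0 = up, 0.006 = down on its stop. The spring takes 4 N to start and 10 N for the full way; the start switch is on from 0.004 down
- reamer: loose orange reamer cone, 63 to 126 g, upright on the counter; origin at the centre of its underside, z up. 78 mm tall; foot flange 66 mm across, 4 mm high; 49 mm across at height 24 mm, 47 at 36, 45 at 48, 38 at 60, then a rounded top; grips at any yaw, best 25 to 50 mm up. Six yellow ribs run up its outside, one along the frame's +x, one every 60 degrees
- socket (a point): on the cone's axis, 8 mm above its underside, where six inner ribs (18 mm long, 3.2 mm wide, 18 mm between opposite ones) begin in its 25 mm wide, 36 mm deep socket. Unmeshed, the cone stops with its underside 18 mm below the shaft tip. With yellow ribs in line with shaft splines (within 9 degrees) it slides home: underside 36 mm below the tip, foot 9 mm above the strainer
- can: bystander: crushed blue drink can standing on the counter, 68 mm across, 36 mm tall, origin at the centre of its underside. Farther left, beyond y = 0.44, lies a fixed wooden bottle rack with two glass bottles, 113 mm high
- takeout_lid: bystander: round clear plastic takeout lid lying flat, 116 mm across, 10 mm high, origin at the centre of its underside
- saucer: bystander: blue ceramic saucer, 144 mm across, 20 mm high, origin at the centre of its underside
- tongs: bystander: stainless steel tongs 240 mm long lying across the saucer, along their x axis, origin at mid-length of the underside
Things that resemble listed ones, but are neither listed nor needed, are in the scene too. Several things look just like the reamer: the one meant starts farthest to the robot's right.

How it is judged:
By the outcome, as a careful person would: the job done as asked, in the order asked, and still so for the second after the job is handed in, while the arm keeps its last pose, push and grip.
It also fails if it takes over 67 s, if anything falls off the work surface, if the arm or the gripper's body presses on something with over 40 N, if the wrist force passes 120 N, or if a joint passes its speed limit or range.

## Robot

A 7-joint arm with a two-finger parallel gripper is mounted at the origin on the work surface. World frame = base frame: x ahead of the robot, y to its left, z up, the work surface at z = 0. Lengths are in m, angles in rad, forces in N, time in s.
With the tool pointing down it reaches from about 0.4 to 0.875 m from the base axis. Payload 19.3 kg.
Tool frame: the origin (TCP) lies at the very end of the fingers, on their centre line; the grasp point (between the pads) lies 19 mm behind it (bot.pinch_z is the distance from the TCP to the grasp point, in m); y points along the fingers, x is the direction in which the jaws open and shut, and the axes are right-handed (so a half turn about y gives the same grasp; the last joint's range is limited). The gripper opens to 85 mm and grips with 20 to 120 N. Pads are 22 mm wide; open, the fingers measure 114 mm over their backs; the gripper's body (76 mm by 85 mm) begins 54 mm behind the grasp point. The pads swing forward as they close: fully open they stand 13 mm farther back than shut.
Start: joints at [1.159, 0.521, -0.036, 1.599, 0.021, 1.021, -0.113], TCP at [0.209, -0.589, 0.197] pointing down, gripper open.
Joint ranges: [-2.91, 2.91], [-0.3, 2.13], [-1.5, 1.42], [0.17, 2.43], [-1.26, 4.41], [0.16, 1.93], [-2.52, 2.52]. Speed limits (rad/s): [1.89, 1.89, 2.39, 2.39, 3.01, 3.01, 3.01].

## Interface

Orientations are given as [roll, pitch, yaw] about the fixed x, y, z axes, in that order (R = Rz(yaw) Ry(pitch) Rx(roll)).
In Python, from workcell import bot gives the robot as it stands. The module is installed in compiled form; this text tells all that it offers.
- The arm moves only by the tool arm_command, never from a script. Its argument "moves" is a list of rows, each an object of numbers: "rx", "ry", "rz": the turn, a rotation vector about the tool's x, y, z in rad; "x", "y", "z": the shift along the tool's x, y, z in cm; "gripper": the opening, from -1 (shut) to 1 (fully open). In form: [{"rx": .., "ry": .., "rz": .., "x": .., "y": .., "z": .., "gripper": ..}, ...]. A call has 1 to 5 rows; each row is the pose to reach, as a shift and turn from the pose commanded when the call began, along the tool's axes at that moment; what a row does not reach only later rows make up. A row lasts 1/12 s, in which the tool goes at most 41.7 mm and 7.16 degrees, less where a joint would pass 70% of its speed; a pose out of reach is approached as far as the arm can. A call with a gripper value outside its range is refused whole. The fingers move at their own pace and stop on an object; "squeeze" is the grip in N (left out, the last holds). Time passes only in rows, so rows that repeat a pose let the fingers close. It gives the time, the measured TCP pose, the force and the opening at its end, in the units of the state.
- bot.observe(): the state, without advancing time (a new reading comes with each control period).
- bot.grab_frame(name): name is "scene" or "side" or "wrist"; returns (picture, depth): 400x640x3 uint8, red, green, blue; 400x640 float32, m along the optical axis (not along the pixel's ray), 0 where there is no reading.
- bot.camera_model(name): a dict with "vfov" (degrees; the focal length in pixels is half the picture's height over the tangent of half this angle, whatever the lens; pixels are square), "cx", "cy" (the principal point, pixels), "extrinsics" (4x4, takes a point from camera to world coordinates); the wrist camera has in their place "mount" (4x4, takes a point from camera to tool coordinates, whose origin is the TCP and whose axes are the tool frame's). Camera axes: x right, y down, z forward; pixel columns grow to the right and rows downward; lengths in m; the calibration is good to about 2 mm. A picture is of the moment at which its call begins: read the wrist's pose just before it. camera_model takes no time and is no camera call.
- bot.job_done(): hands the job in, once; it reports no verdict.
Trained networks look in the newest picture that a camera, given by its name, has taken for a name from the list of things; names that differ only in an ending like _2 or _b are one class to them, and where a whole thing is asked for, a point or a joint stands for the part that bears it (a point fixed in the world has none). Each returns a list of dicts, best first, with "p" (0 to 1); they miss things now and then, are a little off and sometimes report something else, mostly with a low value. They report only what shows in the picture. A call takes as long as a camera call. They do not tell look-alikes from the thing itself.
- bot.spot_in(name, camera): "box" ([left, top, right, bottom] in pixels, round what is visible of it).
- bot.masks_of(name, camera): "mask" (400x640 bool, what is visible of it) and "box" ([left, top, right, bottom] in pixels, round what is visible of it).
The state is a dict: "clock": time; "qpos": joint angles; "qd": joint speeds; "joint_efforts": joint torques, N m; "position": TCP position; "tool_rot": TCP orientation; "force": force on the tool from outside, world axes, zero at the start; "moment": the same for the moment, N m; "grip_width": finger opening in m.
Only numpy, scipy, OpenCV 4.12 (cv2) and the standard library are available. Lean on these libraries where they do the work, as an engineer would, in place of code of your own. Each camera call takes 0.05 s, during which the arm holds its last target.

## Working session

There is one attempt and no reset: what is moved stays moved. The work goes in short steps, Python scripts to look and compute and a tool call to move; the robot and the scene stay as the last step left them, time stands still between calls to the robot, and variables do not carry over. Pictures are saved under pics/ and viewed, and the job is handed in when it is done.

Besides the shell and the picture viewer there is one more tool, called after ">>>" by a JSON object that holds its "name" and its "arguments". arm_command: Moves the arm, as the interface text tells. Its arguments: {"type":"object","properties":{"moves":{"type":"array"},"squeeze":{"type":"number"}},"required":["moves"]}

```bash
mkdir -p pics; ls; cat > h.py <<'E'
import numpy as np, cv2
from workcell import bot
from scipy.spatial.transform import Rotation as R
def save(n,im): cv2.imwrite(f'pics/{n}.png',cv2.cvtColor(im,cv2.COLOR_RGB2BGR))
def cam(name,st=None):
    m=bot.camera_model(name); f=200/np.tan(np.radians(m['vfov'])/2)
    if 'extrinsics' in m: T=np.array(m['extrinsics'])
    else:
        st=st or bot.observe(); W=np.eye(4); W[:3,:3]=R.from_euler('xyz',st['tool_rot']).as_matrix(); W[:3,3]=st['position']
        T=W@np.array(m['mount'])
    return f,m['cx'],m['cy'],T
def pts(name,d,st=None):
    f,cx,cy,T=cam(name,st); v,u=np.mgrid[:400,:640]
    P=np.stack([(u-cx)/f*d,(v-cy)/f*d,d],-1)
    return P@T[:3,:3].T+T[:3,3]
def proj(name,p,st=None):
    f,cx,cy,T=cam(name,st); q=(np.asarray(p)-T[:3,3])@T[:3,:3]
    return np.stack([q[...,0]/q[...,2]*f+cx,q[...,1]/q[...,2]*f+cy],-1)
E
python3 - <<'E'
from h import *
st=bot.observe(); print(st)
for n in ('scene','side','wrist'):
    im,d=bot.grab_frame(n); save(n+'0',im); np.savez(n+'0',im=im,d=d)
    print(n,cam(n,st))
E
```

```text
pics
{'clock': 0.0, 'qpos': array([ 1.15879437,  0.52204649, -0.03630756,  1.60000965,  0.02121451,
        1.02110593, -0.11275783]), 'qd': array([ 6.59478418e-05,  6.37193592e-04, -1.65562562e-03,  1.17661759e-03,
        6.87349255e-04,  7.89818447e-04, -3.99907054e-04]), 'joint_efforts': array([ 5.41414247e-04, -9.27118492e+01,  1.98040254e+00, -3.69943357e+01,
        1.80507096e-02,  7.89305835e-03,  1.55312456e-06]), 'position': array([ 0.20930781, -0.58850109,  0.19690516]), 'tool_rot': array([-1.57090355e+00,  1.17926864e-03, -1.22897182e+00]), 'force': array([-0.15287851,  0.49220533,  0.10578487]), 'moment': array([ 0.02119347, -0.01766333,  0.03220481]), 'grip_width': 0.08565880517288765}
scene (np.float64(422.97122102157573), 323.7788889688989, 195.2006989788193, array([[ 0.02724768,  0.6829549 , -0.72995217,  1.34769535],
       [ 0.99960897, -0.01402641,  0.02419011, -0.08790188],
       [ 0.00628215, -0.73032586, -0.68307003,  0.86980889],
       [ 0.        ,  0.        ,  0.        ,  1.        ]]))
side (np.float64(403.24289764076195), 317.2720805732749, 202.7070166783492, array([[-0.93553297, -0.26377534,  0.23494813,  0.30779043],
       [-0.35293309,  0.67029551, -0.65279566,  0.67962662],
       [ 0.01470672, -0.69363283, -0.72017859,  0.94965141],
       [ 0.        ,  0.        ,  0.        ,  1.        ]]))
wrist (np.float64(323.9428684464901), 323.0261125388885, 195.00525253969036, array([[ 0.3358139 , -0.89699863, -0.28744128,  0.28287727],
       [-0.94192758, -0.32018565, -0.10125994, -0.5624263 ],
       [-0.00120455,  0.30475336, -0.95243054,  0.37468566],
       [ 0.        ,  0.        ,  0.        ,  1.        ]]))
```

View pics/scene0.png

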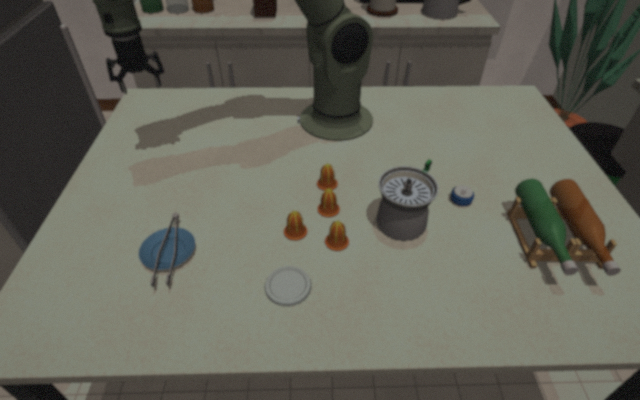

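View pics/side0.png

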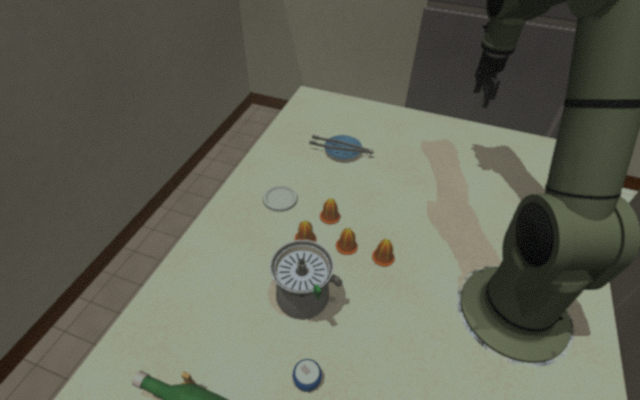

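View pics/wrist0.png

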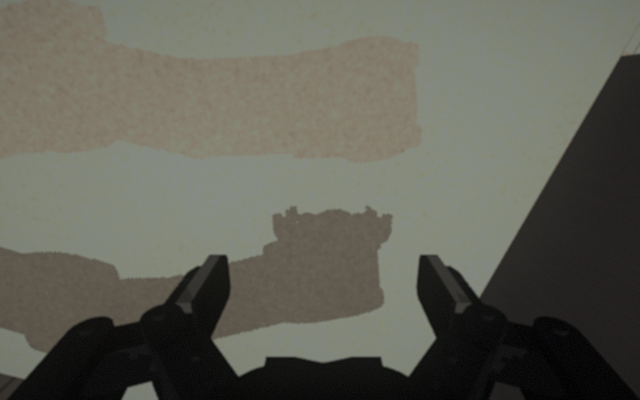

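```bash
python3 - <<'E'
from h import *
for cn in ('scene','side'):
    d=np.load(cn+'0.npz')['d']; P=pts(cn,d)
    for n in ('reamer','juicer','selector','selector_tab','can','takeout_lid','saucer'):
        for r in bot.masks_of(n,cn)[:6]:
            m=r['mask']&(d>0); q=P[m]
            if len(q)<5: print(n,r['p'],r['box'],len(q)); continue
            print(cn,n,round(r['p'],2),np.round(r['box']),len(q),'med',np.round(np.median(q,0),3),'min',np.round(np.percentile(q,3,0),3),'max',np.round(np.percentile(q,97,0),3))
print(bot.observe()['clock'])
E
```

```text
scene reamer 0.96 [323. 218. 347. 252.] 542 med [ 0.616 -0.03   0.028] min [ 0.593 -0.056 -0.001] max [ 0.63  -0.002  0.074]
scene reamer 0.91 [285. 211. 309. 241.] 481 med [ 0.579 -0.139  0.028] min [ 0.56  -0.164  0.001] max [ 0.591 -0.113  0.072]
scene reamer 0.88 [316. 164. 336. 190.] 342 med [ 0.381 -0.05   0.033] min [ 0.366 -0.074  0.002] max [ 0.392 -0.025  0.071]
scene reamer 0.72 [317. 192. 342. 220.] 468 med [ 0.493 -0.048  0.029] min [ 0.473 -0.073 -0.   ] max [ 0.507 -0.021  0.073]
scene juicer 0.68 [373. 160. 436. 238.] 3611 med [0.56  0.151 0.115] min [0.469 0.09  0.012] max [0.605 0.221 0.145]
scene selector 0.94 [381. 162. 433. 207.] 1369 med [0.52  0.166 0.117] min [0.471 0.1   0.113] max [0.607 0.22  0.148]
scene selector_tab 0.95 [378. 162. 434. 208.] 1453 med [0.52  0.16  0.117] min [0.47  0.096 0.113] max [0.605 0.219 0.155]
scene can 0.59 [449. 186. 477. 206.] 402 med [0.458 0.344 0.03 ] min [0.425 0.319 0.005] max [0.476 0.376 0.036]
scene takeout_lid 0.8 [264. 266. 314. 306.] 1492 med [ 0.745 -0.156  0.005] min [ 0.694 -0.204  0.001] max [ 0.794 -0.107  0.01 
[... 1147 characters left out ...]
331. 297.] 2168 med [0.53  0.154 0.119] min [0.464 0.093 0.115] max [0.595 0.224 0.154]
side can 0.17 [320. 199. 342. 222.] 375 med [ 0.555 -0.125  0.033] min [ 0.534 -0.154  0.002] max [ 0.583 -0.112  0.076]
side takeout_lid 0.87 [264. 186. 302. 211.] 695 med [ 0.737 -0.151  0.007] min [ 0.69  -0.201  0.002] max [ 0.785 -0.101  0.012]
side takeout_lid 0.47 [270. 241. 342. 320.] 4089 med [0.525 0.169 0.118] min [0.46  0.09  0.016] max [0.598 0.226 0.15 ]
side takeout_lid 0.24 [270. 244. 329. 299.] 2046 med [0.533 0.155 0.119] min [0.47  0.094 0.115] max [0.596 0.227 0.154]
side saucer 0.67 [271. 247. 334. 298.] 2287 med [0.531 0.155 0.119] min [0.464 0.093 0.115] max [0.596 0.227 0.154]
0.85
```

```bash
python3 - <<'E'
from h import *
a=np.load('scene0.npz')['im'][140:260,260:480]; b=np.load('side0.npz')['im'][190:330,260:410]
save('zs',cv2.resize(a,None,fx=3.6,fy=3.6,interpolation=2)); save('zd',cv2.resize(b,None,fx=4,fy=4,interpolation=2))
E
```

```text
(no output)
```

View pics/zs.png

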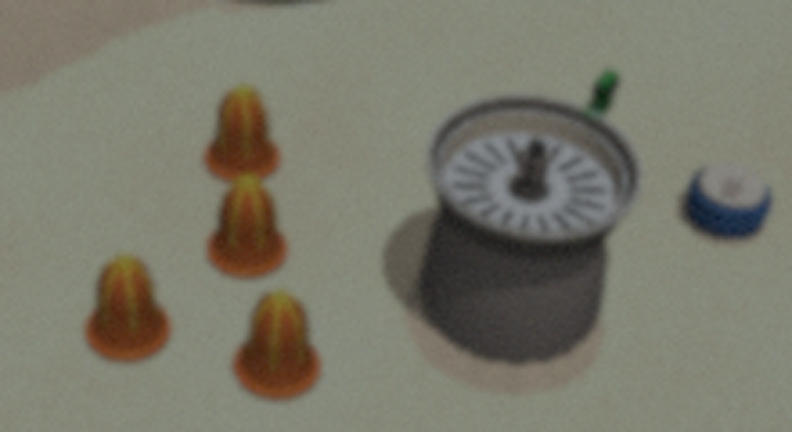

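View pics/zd.png

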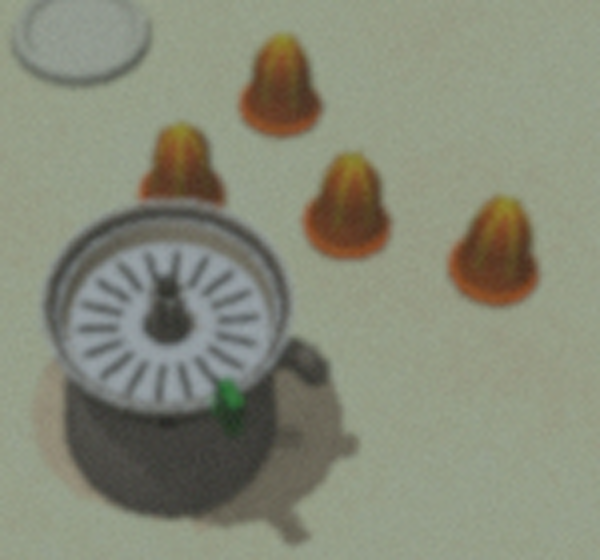

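```bash
cat > fit.py <<'E'
from h import *
from scipy.optimize import least_squares
def green(cn,im,P,d):
    hsv=cv2.cvtColor(cv2.GaussianBlur(im,(3,3),0),cv2.COLOR_RGB2HSV)
    g=(hsv[...,0]>45)&(hsv[...,0]<80)&(hsv[...,1]>130)&(d>0)
    q=P[g]; k=(q[:,2]>0.12)&(q[:,2]<0.19); return q[k]
def circ(q,r=None):
    f=lambda c: np.hypot(q[:,0]-c[0],q[:,1]-c[1])-(r or c[2])
    s=least_squares(f,[*q[:,:2].mean(0),0.07][:2 if r else 3],loss='soft_l1',f_scale=0.002); return s.x
E
python3 - <<'E'
from fit import *
for cn in ('scene','side'):
    z=np.load(cn+'0.npz'); im,d=z['im'],z['d']; P=pts(cn,d)
    near=np.hypot(P[...,0]-.53,P[...,1]-.16)<0.085
    rim=P[near&(P[...,2]>.139)&(P[...,2]<.149)]
    print(cn,'rim',len(rim),circ(rim))
    near2=np.hypot(P[...,0]-.53,P[...,1]-.16)<0.03
    sh=P[near2&(P[...,2]>.135)&(P[...,2]<.17)]; print('shaft',len(sh),sh.mean(0),sh.max(0))
    ho=P[near&(P[...,2]>.02)&(P[...,2]<.09)]; print('house',len(ho),circ(ho,0.0705))
    g=green(cn,im,P,d); print('green',len(g),np.round(np.median(g,0),3),np.round(g.min(0),3),np.round(g.max(0),3))
    fa=P[(P[...,2]>.09)&(P[...,2]<.125)&(np.hypot(P[...,0]-.53,P[...,1]-.16)>0.085)&(np.hypot(P[...,0]-.53,P[...,1]-.16)<0.115)]; print('spout',len(fa), fa.mean(0) if len(fa) else 0)
E
```

```text
scene rim 419 [0.53532397 0.15613828 0.0737056 ]
shaft 74 [0.53873668 0.15473492 0.14855665] [0.54791048 0.1661313  0.16227489]
house 1133 [0.5287652  0.15795866]
  return _methods._mean(a, axis=axis, dtype=dtype,
  ret = um.true_divide(
Traceback (most recent call last):
ValueError: zero-size array to reduction operation minimum which has no identity
```

```bash
sed -i 's/130)&(d>0)/70)\&(d>0)/; s/>45/>40/;s/<80)/<90)/' fit.py; python3 - <<'E'
from fit import *
for cn in ('scene','side'):
    z=np.load(cn+'0.npz'); im,d=z['im'],z['d']; P=pts(cn,d)
    r=np.hypot(P[...,0]-.533,P[...,1]-.157)
    rim=P[(r<.085)&(P[...,2]>.139)&(P[...,2]<.149)]
    print(cn,'rim',len(rim),circ(rim))
    sh=P[(r<.03)&(P[...,2]>.135)&(P[...,2]<.17)]; print('shaft',len(sh),sh.mean(0),sh.max(0))
    hsv=cv2.cvtColor(im,cv2.COLOR_RGB2HSV)
    g=(r<.12)&(r>.075)&(P[...,2]>.12)&(d>0)
    print(np.round(np.c_[P[g],hsv[g],np.argwhere(g)],3)[::max(1,g.sum()//25)])
    k=green(cn,im,P,d); print('green',len(k),np.round(np.median(k,0),3) if len(k) else 0)
    a=(r<.112)&(r>.084)&(P[...,2]>.08)&(P[...,2]<.125); print('spout',a.sum(),np.round(P[a].mean(0),3) if a.sum() else 0)
E
```

```text
scene rim 418 [0.53534061 0.15612094 0.07369402]
shaft 74 [0.53873668 0.15473492 0.14855665] [0.54791048 0.1661313  0.16227489]
[[4.66e-01 2.19e-01 1.68e-01 5.80e+01 7.60e+01 1.04e+02 1.60e+02 4.28e+02]
 [4.74e-01 2.09e-01 1.68e-01 4.90e+01 4.30e+01 1.13e+02 1.62e+02 4.25e+02]
 [4.80e-01 2.14e-01 1.69e-01 6.30e+01 1.19e+02 7.50e+01 1.63e+02 4.27e+02]
 [4.77e-01 2.20e-01 1.63e-01 6.00e+01 7.90e+01 5.80e+01 1.64e+02 4.29e+02]
 [4.57e-01 1.57e-01 1.42e-01 4.00e+01 1.30e+01 1.17e+02 1.66e+02 4.03e+02]
 [4.57e-01 1.52e-01 1.38e-01 2.60e+01 1.90e+01 9.20e+01 1.67e+02 4.01e+02]
 [4.63e-01 1.23e-01 1.40e-01 3.60e+01 1.00e+01 1.23e+02 1.68e+02 3.91e+02]
 [4.71e-01 1.14e-01 1.43e-01 3.60e+01 2.10e+01 1.24e+02 1.69e+02 3.88e+02]
 [4.74e-01 2.06e-01 1.41e-01 5.50e+01 4.30e+01 1.02e+02 1.70e+02 4.22e+02]
 [4.81e-01 2.15e-01 1.43e-01 6.80e+01 5.00e+01 9.10e+01 1.71e+02 4.26e+02]
 [5.17e-01 2.32e-01 1.42e-01 3.50e+01 1.30e+01 1.19e+02 1.80e+02 4.35e+02]
 [5.33e-01 8.00e-02 1.38e-01 3.40e+01 1.70e+01 1.21e+02 1.86e+02 3.78e+02]
 [5.58e-01 8.40e-02 1.43e-01 3.80e+01 1.00e+01 1.07e+02 1.91e+02 3.81e+0
[... 2608 characters left out ...]
e+01 1.40e+02 1.02e+02 2.90e+02 3.19e+02]
 [4.95e-01 2.22e-01 1.45e-01 8.00e+01 1.20e+01 1.24e+02 2.91e+02 3.06e+02]
 [4.65e-01 2.27e-01 1.70e-01 6.50e+01 1.32e+02 9.30e+01 2.91e+02 3.18e+02]
 [5.06e-01 2.27e-01 1.42e-01 5.10e+01 1.60e+01 1.10e+02 2.92e+02 3.01e+02]
 [4.74e-01 2.21e-01 1.52e-01 6.00e+01 8.80e+01 6.40e+01 2.92e+02 3.15e+02]
 [4.77e-01 2.19e-01 1.42e-01 5.90e+01 8.80e+01 6.40e+01 2.93e+02 3.14e+02]
 [4.73e-01 2.22e-01 1.45e-01 5.30e+01 7.60e+01 5.70e+01 2.94e+02 3.15e+02]
 [4.70e-01 2.24e-01 1.46e-01 6.20e+01 6.60e+01 5.80e+01 2.95e+02 3.16e+02]
 [4.62e-01 2.26e-01 1.50e-01 5.70e+01 7.80e+01 5.90e+01 2.96e+02 3.19e+02]]
green 83 [0.465 0.219 0.167]
spout 64 [0.442 0.145 0.106]
```

```bash
cat > go.py <<'E'
from h import *
import sys
# usage: go.py x y z yawdeg : prints tool-frame shift (cm) and rotvec
def delta(pos,yaw,st):
    R0=R.from_euler('xyz',st['tool_rot']); R1=R.from_euler('xyz',[-np.pi/2,0,np.radians(yaw)])
    s=R0.inv().apply(np.array(pos)-st['position'])*100
    return s,(R0.inv()*R1).as_rotvec()
if __name__=='__main__':
    st=bot.observe(); a=list(map(float,sys.argv[1:]))
    print('clk',round(st['clock'],2),'pos',np.round(st['position'],4),'rpy',np.round(np.degrees(st['tool_rot']),2),'F',np.round(st['force'],1),'M',np.round(st['moment'],2),'w',round(st['grip_width'],4))
    for i in range(0,len(a),4):
        s,r=delta(a[i:i+3],a[i+3],st); print('x %.2f y %.2f z %.2f  | rx %.3f ry %.3f rz %.3f'%(*s,*r))
E
python3 go.py 0.45 -0.35 0.32 -40  0.5 0.0 0.33 0  0.465 0.218 0.30 48
```

```text
clk 0.85 pos [ 0.2095 -0.5888  0.1975] rpy [-90.     0.   -70.42] F [ 0.1 -1.  -0.5] M [-0.    0.03  0.05] w 0.0855
x -14.44 y -12.25 z 30.67  | rx -0.000 ry -0.531 rz -0.000
x -45.74 y -13.25 z 47.11  | rx -0.000 ry -1.229 rz -0.000
x -67.46 y -10.25 z 51.11  | rx -0.000 ry -2.067 rz 0.000
```

>>> {"name": "arm_command", "arguments": {"moves": [{"x":-1.5,"y":-3,"z":3,"ry":-0.1,"gripper":1},{"x":-4,"y":-5,"z":6,"ry":-0.22,"gripper":1},{"x":-6,"y":-7,"z":9.2,"ry":-0.34,"gripper":1},{"x":-8,"y":-9,"z":12.4,"ry":-0.46,"gripper":1},{"x":-10,"y":-11,"z":15.6,"ry":-0.58,"gripper":1}]}}

```text
invalid input at $.moves[0]: expected keys rx, ry, rz, x, y, z, gripper
```

```bash
python3 go.py 0.48 -0.3 0.32 -20  0.5 -0.05 0.32 10  0.465 0.218 0.29 48
```

```text
clk 0.85 pos [ 0.2095 -0.5888  0.1975] rpy [-90.     0.   -70.42] F [ 0.1 -1.  -0.5] M [-0.    0.03  0.05] w 0.0855
x -18.15 y -12.25 z 35.17  | rx -0.000 ry -0.880 rz -0.000
x -41.03 y -12.25 z 45.43  | rx -0.000 ry -1.404 rz -0.000
x -67.46 y -9.25 z 51.11  | rx -0.000 ry -2.067 rz 0.000
```

All keys are needed.

>>> {"name": "arm_command", "arguments": {"moves": [{"rx":0,"rz":0,"x":-1.5,"y":-3,"z":3,"ry":-0.1,"gripper":1},{"rx":0,"rz":0,"x":-3.2,"y":-5,"z":6,"ry":-0.22,"gripper":1},{"rx":0,"rz":0,"x":-5,"y":-7,"z":9.2,"ry":-0.34,"gripper":1},{"rx":0,"rz":0,"x":-6.8,"y":-9,"z":12.6,"ry":-0.46,"gripper":1},{"rx":0,"rz":0,"x":-8.6,"y":-11,"z":16,"ry":-0.58,"gripper":1}]}}

```text
clock: 1.27
position: [0.3291, -0.456, 0.3064]
tool_rot: [-1.571, -0.0, -0.643]
force: [1.2, 0.1, -0.3]
grip_width: 0.085
```

```bash
python3 go.py 0.48 -0.3 0.32 -20  0.5 -0.05 0.32 10  0.465 0.218 0.29 48
```

```text
clk 1.27 pos [ 0.3291 -0.456   0.3064] rpy [-9.003e+01 -2.000e-02 -3.686e+01] F [ 1.2  0.1 -0.3] M [-0.02 -0.02  0.07] w 0.085
x 2.71 y -1.37 z 21.53  | rx 0.001 ry -0.294 rz 0.000
x -10.69 y -1.38 z 42.73  | rx 0.001 ry -0.818 rz 0.000
x -29.56 y 1.60 z 62.08  | rx 0.001 ry -1.481 rz -0.000
```

>>> {"name": "arm_command", "arguments": {"moves": [{"rx":0,"rz":0,"x":0.5,"y":-0.3,"z":4,"ry":-0.1,"gripper":1},{"rx":0,"rz":0,"x":1,"y":-0.6,"z":8.1,"ry":-0.2,"gripper":1},{"rx":0,"rz":0,"x":1.3,"y":-1,"z":12.2,"ry":-0.3,"gripper":1},{"rx":0,"rz":0,"x":0.8,"y":-1.4,"z":16.3,"ry":-0.4,"gripper":1},{"rx":0,"rz":0,"x":-0.8,"y":-1.4,"z":20.1,"ry":-0.5,"gripper":1}]}}

```text
clock: 1.68
position: [0.4456, -0.2908, 0.3196]
tool_rot: [-1.571, -0.001, -0.143]
force: [1.0, -1.1, 0.9]
grip_width: 0.0856
```

```bash
python3 - <<'E'
from h import *
st=bot.observe(); im,d=bot.grab_frame('wrist'); save('w1',im); np.savez('w1',im=im,d=d,pos=st['position'],rot=st['tool_rot'])
E
python3 go.py 0.48 -0.3 0.32 -20  0.5 -0.05 0.32 10  0.465 0.218 0.29 48
```

```text
clk 1.73 pos [ 0.4475 -0.2825  0.3199] rpy [-89.84  -0.1   -7.3 ] F [5.8 9.1 1.7] M [ 0.5  -0.33  0.03] w 0.0856
x 3.45 y -0.01 z -1.32  | rx -0.003 ry 0.222 rz 0.001
x 2.26 y 0.05 z 23.73  | rx -0.002 ry -0.302 rz 0.002
x -4.62 y 3.11 z 49.86  | rx -0.002 ry -0.965 rz 0.003
```

View pics/w1.png

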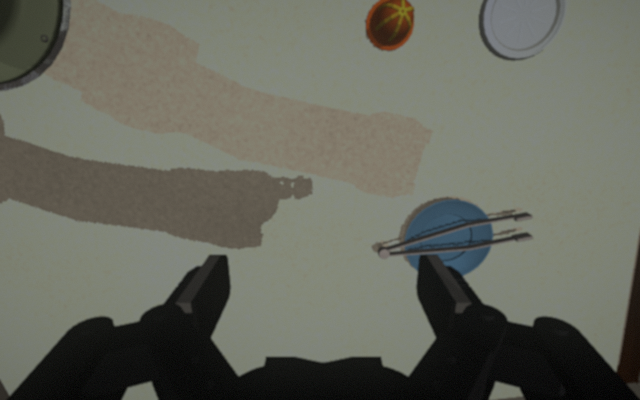

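>>> {"name": "arm_command", "arguments": {"moves": [{"rx":0,"rz":0,"x":1,"y":0,"z":4,"ry":-0.06,"gripper":1},{"rx":0,"rz":0,"x":2,"y":0,"z":8,"ry":-0.12,"gripper":1},{"rx":0,"rz":0,"x":3,"y":0,"z":12,"ry":-0.18,"gripper":1},{"rx":0,"rz":0,"x":4,"y":0,"z":16,"ry":-0.24,"gripper":1},{"rx":0,"rz":0,"x":5,"y":0,"z":20,"ry":-0.3,"gripper":1}]}}

```text
clock: 2.15
position: [0.523, -0.1004, 0.3195]
tool_rot: [-1.571, -0.0, 0.153]
force: [0.9, -2.2, -0.8]
grip_width: 0.0854
```

>>> {"name": "arm_command", "arguments": {"moves": [{"rx":0,"rz":0,"x":0.5,"y":0,"z":3,"ry":0,"gripper":1},{"rx":0,"rz":0,"x":1,"y":0,"z":6,"ry":0,"gripper":1},{"rx":0,"rz":0,"x":1,"y":0,"z":6,"ry":0,"gripper":1},{"rx":0,"rz":0,"x":1,"y":0,"z":6,"ry":0,"gripper":1}]}}

```text
clock: 2.48
position: [0.5235, -0.04, 0.3194]
tool_rot: [-1.571, -0.0, 0.154]
force: [-0.0, -0.6, 0.2]
grip_width: 0.0855
```

```bash
cat > snap.py <<'E'
from h import *
import sys
n=sys.argv[1]
st=bot.observe(); im,d=bot.grab_frame('wrist'); save(n,im); np.savez(n,im=im,d=d,pos=st['position'],rot=st['tool_rot'])
E
python3 snap.py w2; python3 go.py 0.465 0.218 0.25 48
```

```text
clk 2.53 pos [ 0.5235 -0.0415  0.3192] rpy [-90.02   0.     8.68] F [ 0.6 -0.7 -0.4] M [-0.07  0.   -0.09] w 0.0856
x -1.87 y 6.91 z 26.54  | rx 0.000 ry -0.686 rz -0.000
```

View pics/w2.png

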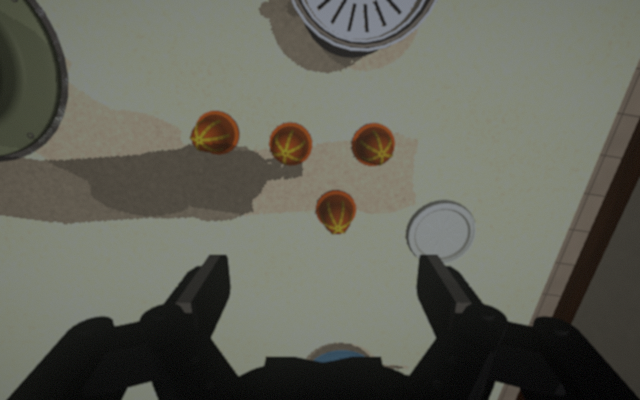

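>>> {"name": "arm_command", "arguments": {"moves": [{"rx":0,"rz":0,"x":0.5,"y":0,"z":4,"ry":0,"gripper":1},{"rx":0,"rz":0,"x":1,"y":0,"z":8,"ry":0,"gripper":1},{"rx":0,"rz":0,"x":2,"y":0,"z":11,"ry":0,"gripper":1},{"rx":0,"rz":0,"x":2,"y":0,"z":11,"ry":0,"gripper":1},{"rx":0,"rz":0,"x":2,"y":0,"z":11,"ry":0,"gripper":1}]}}

```text
clock: 2.95
position: [0.5269, 0.0707, 0.3191]
tool_rot: [-1.571, 0.0, 0.152]
force: [-0.8, -0.7, -0.4]
grip_width: 0.0853
```

```bash

python3 snap.py w3; python3 go.py 0.465 0.218 0.25 48
```

```text
clk 3.0 pos [0.527  0.0693 0.319 ] rpy [-9.002e+01  2.000e-02  8.590e+00] F [ 0.6 -0.3 -0.3] M [-0.01 -0.02  0.02] w 0.085
x -3.90 y 6.90 z 15.63  | rx 0.000 ry -0.688 rz -0.000
```

View pics/w3.png

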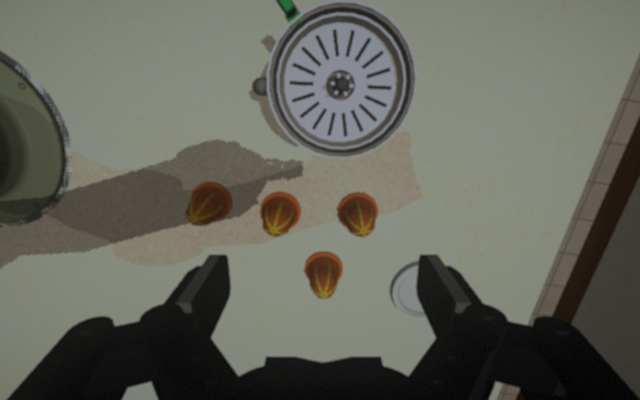

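```bash
cat > ortho.py <<'E'
from h import *
def load(n):
    z=np.load(n+'.npz'); return z['im'],z['d'],{'position':z['pos'],'tool_rot':z['rot']}
def ortho(n,c,z,half,N=600):
    im,d,st=load(n)
    g=np.linspace(-half,half,N); X,Y=np.meshgrid(g,-g)   # x right, y up (world)
    p=np.stack([X+c[0],Y+c[1],np.full_like(X,z)],-1)
    uv=proj('wrist',p,st).astype(np.float32)
    return cv2.remap(im,uv[...,0],uv[...,1],cv2.INTER_CUBIC)
E
python3 - <<'E'
from ortho import *; from fit import circ
im,d,st=load('w3'); P=pts('wrist',d,st); r=np.hypot(P[...,0]-.533,P[...,1]-.157)
rim=P[(r<.085)&(P[...,2]>.139)&(P[...,2]<.149)]; print('rim',len(rim),circ(rim),circ(rim,.0725))
tip=P[(r<.02)&(P[...,2]>.157)]; print('tip',len(tip),tip.mean(0),(tip.min(0)+tip.max(0))/2)
g=(r<.115)&(r>.07)&(P[...,2]>.16); q=P[g]; print('tab',len(q),q.mean(0),np.round(q,3).tolist()[:12],np.argwhere(g).min(0),np.argwhere(g).max(0))
a=(r<.112)&(r>.08)&(P[...,2]>.08)&(P[...,2]<.125);print('spout',a.sum(),P[a].mean(0),P[a].min(0),P[a].max(0))
A=ortho('w3',(.533,.157),.150,.022,500); save('o_sh',A)
B=ortho('w3',(.533,.157),.144,.11,600); save('o_dish',B)
E
```

```text
rim 4225 [0.53283497 0.15713536 0.07283895] [0.53283352 0.15720573]
tip 143 [0.53289726 0.15703325 0.16394221] [0.53292145 0.15704938 0.16197526]
tab 35487 [0.52664851 0.08094684 0.42053486] [[0.462, 0.218, 0.168], [0.463, 0.218, 0.17], [0.464, 0.218, 0.171], [0.465, 0.218, 0.172], [0.466, 0.218, 0.172], [0.467, 0.218, 0.172], [0.468, 0.218, 0.172], [0.468, 0.219, 0.172], [0.469, 0.219, 0.173], [0.47, 0.218, 0.174], [0.471, 0.219, 0.172], [0.472, 0.219, 0.173]] [0 9] [399 639]
spout 228 [0.44454281 0.14234405 0.11327871] [0.43407404 0.13262585 0.09929829] [0.45330542 0.15230344 0.12090501]
```

View pics/o_sh.png

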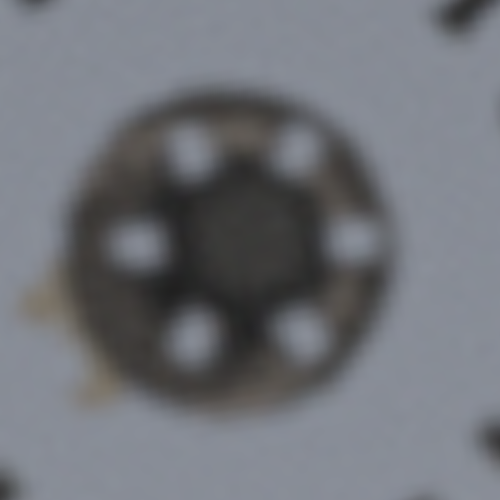

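View pics/o_dish.png

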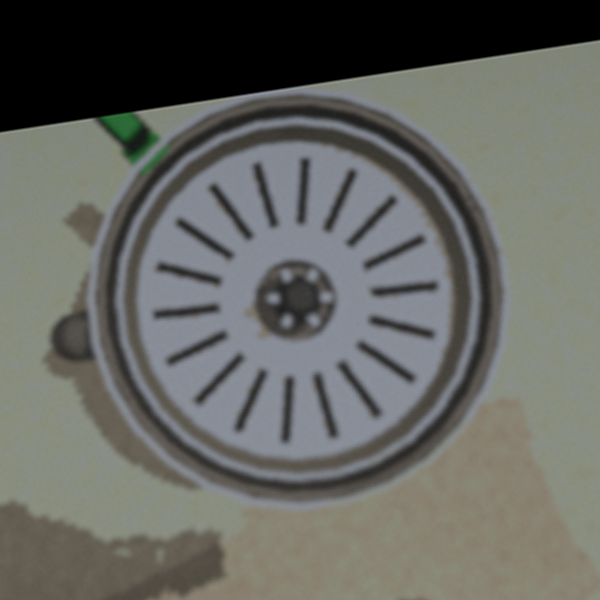

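```bash

python3 go.py 0.468 0.218 0.25 47 0.468 0.218 0.152 47
```

```text
clk 3.0 pos [0.527  0.0693 0.319 ] rpy [-9.002e+01  2.000e-02  8.590e+00] F [ 0.6 -0.3 -0.3] M [-0.01 -0.02  0.02] w 0.085
x -3.61 y 6.90 z 15.59  | rx 0.000 ry -0.670 rz -0.000
x -3.60 y 16.70 z 15.59  | rx 0.000 ry -0.670 rz -0.000
```

>>> {"name": "arm_command", "arguments": {"moves": [{"rx":0,"rz":0,"x":-1,"y":0,"z":4,"ry":-0.12,"gripper":1},{"rx":0,"rz":0,"x":-2,"y":1,"z":8,"ry":-0.24,"gripper":0.6},{"rx":0,"rz":0,"x":-3,"y":3,"z":11.5,"ry":-0.36,"gripper":0.4},{"rx":0,"rz":0,"x":-3.6,"y":5,"z":14.5,"ry":-0.48,"gripper":0.2},{"rx":0,"rz":0,"x":-3.6,"y":6.9,"z":15.6,"ry":-0.6,"gripper":0.2}]}}

```text
clock: 3.42
position: [0.4663, 0.2214, 0.2499]
tool_rot: [-1.571, -0.001, 0.758]
force: [0.6, -0.5, -0.4]
grip_width: 0.051
```

>>> {"name": "arm_command", "arguments": {"moves": [{"rx":0,"rz":0,"x":0,"y":0,"z":0,"ry":-0.07,"gripper":0.2},{"rx":0,"rz":0,"x":0,"y":0,"z":0,"ry":-0.07,"gripper":0.2}]}}

```text
clock: 3.58
position: [0.4678, 0.2179, 0.2492]
tool_rot: [-1.57, 0.002, 0.823]
force: [-0.4, -1.3, -0.2]
grip_width: 0.0514
```

```bash

python3 snap.py w4; python3 go.py 0.468 0.218 0.20 47 0.468 0.218 0.152 47
```

```text
clk 3.63 pos [0.4684 0.2176 0.2499] rpy [-9.000e+01  5.000e-02  4.683e+01] F [ 0.2 -0.5  1.4] M [-0.03  0.03  0.02] w 0.0511
x 0.01 y 4.99 z 0.05  | rx -0.000 ry -0.003 rz -0.001
x 0.01 y 9.79 z 0.05  | rx -0.000 ry -0.003 rz -0.001
```

View pics/w4.png

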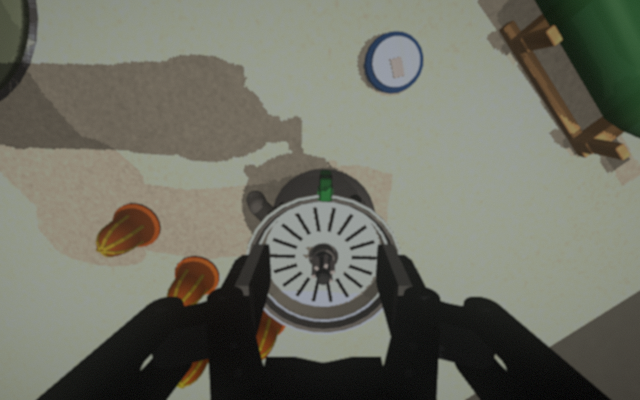

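```bash
python3 - <<'E'
from ortho import *
im,d,st=load('w4')
print(proj('wrist',np.array([[.468,.218,.171],[.533,.157,.163],[.468,.218,.25]]),st))
P=pts('wrist',d,st); hsv=cv2.cvtColor(im,cv2.COLOR_RGB2HSV); g=(hsv[...,1]>110)&(hsv[...,0]>45)&(hsv[...,0]<80); g[:,450:]=0
q=P[g]; k=q[:,2]>.15; print(k.sum(),np.median(q[k],0),q[k].min(0),q[k].max(0)); t=q[q[:,2]>.167]; print(len(t),t.mean(0)); r=t.mean(0)[:2]-[.533,.157]; print(np.hypot(*r),np.degrees(np.arctan2(r[1],r[0])))
save('z4',cv2.resize(im[150:280,240:410],None,fx=4,fy=4,interpolation=2))
E
```

```text
[[323.31549139 190.73392108]
 [322.63519973 279.61647102]
 [323.16231967 229.47015384]]
234 [0.46816594 0.22013213 0.17219596] [0.41099053 0.17297634 0.17001802] [0.47684779 0.27113325 0.42706462]
234 [0.46743578 0.21989634 0.17906817]
0.09085492075647274 136.18975670627472
```

View pics/z4.png

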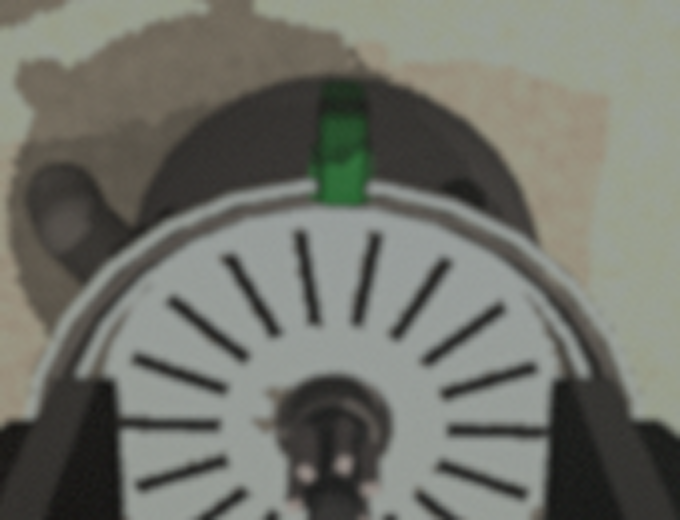

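>>> {"name": "arm_command", "arguments": {"squeeze": 25, "moves": [{"rx":0,"rz":0,"x":0,"y":4,"z":0.1,"ry":0,"gripper":0.2},{"rx":0,"rz":0,"x":0,"y":7.5,"z":0.1,"ry":0,"gripper":0.2},{"rx":0,"rz":0,"x":0,"y":9.6,"z":0.1,"ry":0,"gripper":0.1},{"rx":0,"rz":0,"x":0,"y":9.6,"z":0.1,"ry":0,"gripper":-0.3},{"rx":0,"rz":0,"x":0,"y":9.6,"z":0.1,"ry":0,"gripper":-1}]}}

```text
clock: 4.05
position: [0.4675, 0.219, 0.1547]
tool_rot: [-1.571, 0.001, 0.817]
force: [0.0, 0.2, 0.1]
grip_width: 0.0236
```

>>> {"name": "arm_command", "arguments": {"moves": [{"rx":0,"rz":0,"x":0,"y":0,"z":0,"ry":0,"gripper":-1},{"rx":0,"rz":0,"x":0,"y":0,"z":0,"ry":0,"gripper":-1},{"rx":0,"rz":0,"x":0,"y":0,"z":0,"ry":0,"gripper":-1}]}}

```text
clock: 4.3
position: [0.4678, 0.22, 0.1556]
tool_rot: [-1.572, -0.002, 0.82]
force: [0.3, -0.5, 0.4]
grip_width: -0.0001
```

```bash
python3 go.py $(python3 -c "
import numpy as np
for k in (6,12,18,24,30,36):
    a=np.radians(137+k); print(.533+.089*np.cos(a),.157+.089*np.sin(a),.153,47+k)")
```

```text
clk 4.3 pos [0.4678 0.22   0.1556] rpy [-90.07  -0.11  46.97] F [ 0.3 -0.5  0.4] M [-0.02  0.    0.07] w -0.0001
x -1.09 y 0.26 z -0.21  | rx 0.001 ry -0.105 rz 0.002
x -2.01 y 0.26 z -0.36  | rx 0.001 ry -0.210 rz 0.002
x -2.91 y 0.26 z -0.60  | rx 0.001 ry -0.315 rz 0.002
x -3.78 y 0.26 z -0.93  | rx 0.002 ry -0.419 rz 0.002
x -4.61 y 0.26 z -1.36  | rx 0.002 ry -0.524 rz 0.002
x -5.39 y 0.26 z -1.87  | rx 0.002 ry -0.629 rz 0.002
```

```bash

python3 snap.py w5; python3 - <<'E'
from h import *
im,d=bot.grab_frame('side'); save('s5',cv2.resize(im[200:330,240:400],None,fx=4,fy=4,interpolation=2))
E
```

```text
(no output)
```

View pics/w5.png

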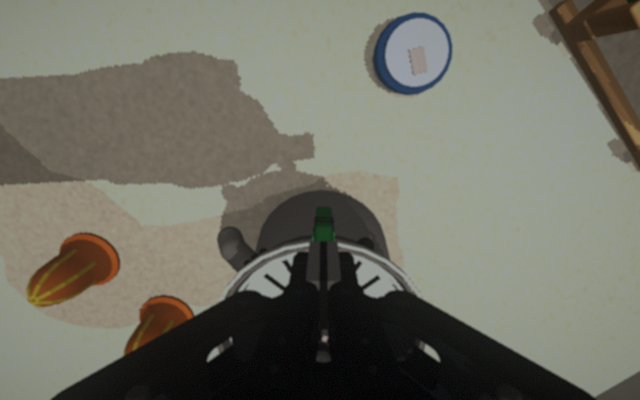

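View pics/s5.png

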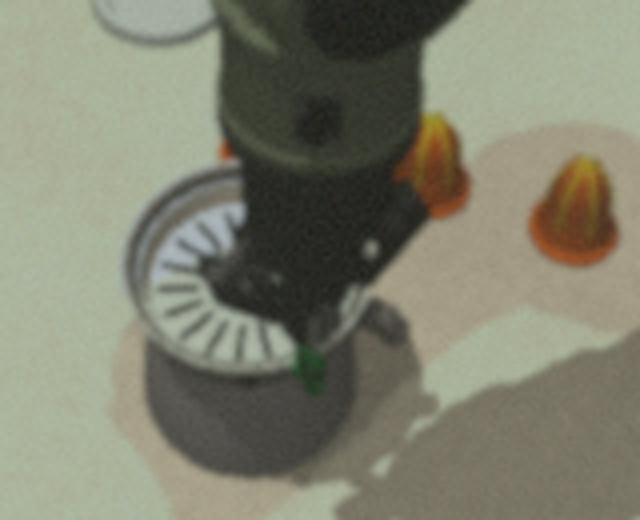

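```bash
python3 - <<'E'
from ortho import *
im,d,st=load('w5'); P=pts('wrist',d,st)
save('z5',cv2.resize(im[190:310,260:400],None,fx=5,fy=5,interpolation=2))
print(proj('wrist',np.array([[.468,.218,.171],[.468,.218,.153],st['position']]),st))
for v in range(200,300,5): print(v,[ (round(float(d[v,u]),3),np.round(P[v,u],3).tolist()) for u in (312,323,334)])
E
```

```text
[[320.37457985 242.66892259]
 [320.55371392 229.4183025 ]
 [322.78534424 228.90932431]]
200 [(0.315, [0.477, 0.197, 0.035]), (0.312, [0.484, 0.205, 0.037]), (0.315, [0.492, 0.213, 0.035])]
205 [(0.302, [0.478, 0.197, 0.049]), (0.301, [0.485, 0.205, 0.05]), (0.304, [0.492, 0.212, 0.047])]
210 [(0.292, [0.479, 0.197, 0.059]), (0.199, [0.462, 0.226, 0.147]), (0.293, [0.493, 0.211, 0.058])]
215 [(0.286, [0.48, 0.195, 0.066]), (0.191, [0.462, 0.226, 0.155]), (0.287, [0.494, 0.209, 0.065])]
220 [(0.281, [0.482, 0.194, 0.073]), (0.183, [0.461, 0.226, 0.163]), (0.281, [0.495, 0.208, 0.073])]
225 [(0.276, [0.484, 0.193, 0.079]), (0.177, [0.462, 0.226, 0.17]), (0.276, [0.497, 0.206, 0.078])]
230 [(0.268, [0.485, 0.192, 0.087]), (0.176, [0.463, 0.224, 0.171]), (0.208, [0.478, 0.221, 0.142])]
235 [(0.24, [0.48, 0.198, 0.114]), (0.177, [0.465, 0.223, 0.172]), (0.206, [0.479, 0.219, 0.145])]
240 [(0.21, [0.473, 0.206, 0.142]), (0.177, [0.467, 0.221, 0.172]), (0.206, [0.481, 0.217, 0.146])]
245 [(0.149, [0.457, 0.224, 0.198]), (0.148, [0.46, 0.228, 0.199]), (0.147, [0.463, 0.232, 0.2])]
250 [(0.144
[... 285 characters left out ...]

265 [(0.131, [0.457, 0.224, 0.217]), (0.132, [0.46, 0.227, 0.216]), (0.131, [0.463, 0.231, 0.217])]
270 [(0.127, [0.457, 0.224, 0.221]), (0.127, [0.46, 0.228, 0.221]), (0.129, [0.463, 0.23, 0.22])]
275 [(0.124, [0.457, 0.225, 0.225]), (0.124, [0.46, 0.227, 0.224]), (0.124, [0.463, 0.231, 0.225])]
280 [(0.121, [0.457, 0.225, 0.228]), (0.122, [0.46, 0.227, 0.227]), (0.122, [0.463, 0.23, 0.227])]
285 [(0.115, [0.456, 0.226, 0.233]), (0.122, [0.461, 0.226, 0.228]), (0.116, [0.462, 0.231, 0.233])]
290 [(0.114, [0.457, 0.225, 0.235]), (0.122, [0.463, 0.225, 0.228]), (0.113, [0.462, 0.231, 0.236])]
295 [(0.111, [0.457, 0.225, 0.238]), (0.121, [0.464, 0.224, 0.229]), (0.109, [0.461, 0.231, 0.239])]
```

View pics/z5.png

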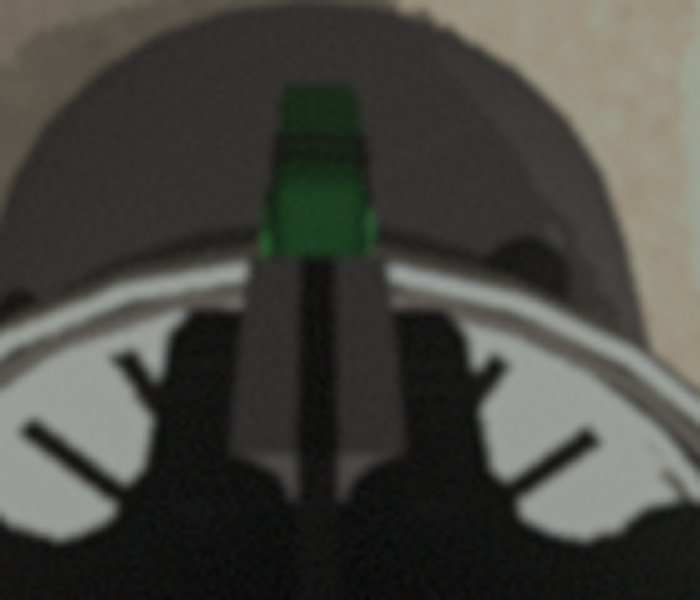

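```bash
python3 - <<'E'
from h import *
for cn in ('scene','side'):
    z=np.load(cn+'0.npz'); d=z['d']; P=pts(cn,d)
    m=(d>0)&(np.hypot(P[...,0]-.209,P[...,1]+.589)<.12)&(P[...,2]>.1)
    q=P[m]; print(cn,len(q)); 
    for lo in np.arange(.18,.36,.01):
        s=q[(q[:,2]>=lo)&(q[:,2]<lo+.01)]
        if len(s): print(round(lo,2),len(s),np.round(s.mean(0),3),np.round(s.min(0),3),np.round(s.max(0),3))
    print(proj(cn,np.array([.2093,-.5885,.197])))
im=np.load('side0.npz')['im']; save('zg',cv2.resize(im[20:140,440:560],None,fx=5,fy=5,interpolation=2))
E
```

```text
scene 3110
0.24 18 [ 0.218 -0.588  0.246] [ 0.195 -0.637  0.242] [ 0.237 -0.541  0.25 ]
0.25 32 [ 0.22  -0.589  0.255] [ 0.195 -0.64   0.25 ] [ 0.24  -0.535  0.26 ]
0.26 36 [ 0.221 -0.594  0.265] [ 0.198 -0.64   0.26 ] [ 0.241 -0.534  0.27 ]
0.27 36 [ 0.22  -0.591  0.275] [ 0.196 -0.641  0.27 ] [ 0.242 -0.533  0.28 ]
0.28 53 [ 0.222 -0.592  0.286] [ 0.195 -0.655  0.28 ] [ 0.247 -0.519  0.29 ]
0.29 114 [ 0.218 -0.588  0.295] [ 0.181 -0.656  0.29 ] [ 0.248 -0.517  0.3  ]
0.3 146 [ 0.218 -0.584  0.306] [ 0.177 -0.654  0.3  ] [ 0.249 -0.517  0.31 ]
0.31 127 [ 0.223 -0.586  0.315] [ 0.175 -0.652  0.31 ] [ 0.248 -0.518  0.32 ]
0.32 137 [ 0.223 -0.586  0.325] [ 0.182 -0.653  0.32 ] [ 0.248 -0.521  0.33 ]
0.33 195 [ 0.222 -0.587  0.335] [ 0.18  -0.651  0.33 ] [ 0.247 -0.521  0.34 ]
0.34 167 [ 0.218 -0.587  0.344] [ 0.178 -0.655  0.34 ] [ 0.249 -0.522  0.35 ]
0.35 45 [ 0.231 -0.579  0.356] [ 0.201 -0.624  0.35 ] [ 0.25  -0.552  0.36 ]
[146.56015465 102.8667913 ]
side 3262
0.24 18 [ 0.213 -0.592  0.248] [ 0.185 -0.637  0.244] [ 0.236 -0.539  0.25 ]
0.25 37 [ 0.211 -0.584  0.256] [ 0.184 -0.632  0.25 ] [ 0.237 -0.533  0.26 ]
0.26 41 [ 0.212 -0.586  0.265] [ 0.186 -0.637  0.261] [ 0.237 -0.531  0.269]
0.27 46 [ 0.212 -0.587  0.275] [ 0.185 -0.642  0.27 ] [ 0.237 -0.534  0.28 ]
0.28 22 [ 0.214 -0.588  0.284] [ 0.181 -0.637  0.28 ] [ 0.238 -0.529  0.29 ]
0.29 57 [ 0.206 -0.561  0.296] [ 0.176 -0.654  0.29 ] [ 0.247 -0.517  0.3  ]
0.3 72 [ 0.21  -0.564  0.305] [ 0.176 -0.655  0.3  ] [ 0.246 -0.514  0.31 ]
0.31 75 [ 0.212 -0.57   0.315] [ 0.176 -0.651  0.31 ] [ 0.246 -0.517  0.32 ]
0.32 68 [ 0.208 -0.556  0.325] [ 0.178 -0.65   0.321] [ 0.246 -0.516  0.33 ]
0.33 93 [ 0.209 -0.559  0.335] [ 0.177 -0.638  0.33 ] [ 0.242 -0.517  0.34 ]
0.34 80 [ 0.198 -0.544  0.346] [ 0.177 -0.592  0.34 ] [ 0.223 -0.518  0.35 ]
0.35 27 [ 0.203 -0.556  0.355] [ 0.18  -0.572  0.35 ] [ 0.242 -0.53   0.36 ]
[475.55809468 112.28814849]
```

View pics/zg.png

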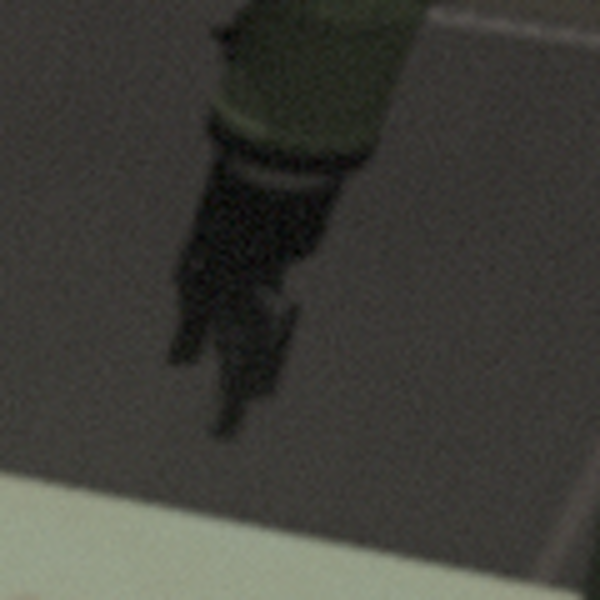

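>>> {"name": "arm_command", "arguments": {"squeeze": 25, "moves": [{"rx":0,"rz":0,"x":0,"y":0,"z":-0.1,"ry":0,"gripper":0.2},{"rx":0,"rz":0,"x":0,"y":0,"z":-0.1,"ry":0,"gripper":0.2},{"rx":0,"rz":0,"x":0,"y":0,"z":-0.1,"ry":0,"gripper":0.2},{"rx":0,"rz":0,"x":0,"y":2.5,"z":-0.1,"ry":0,"gripper":0.2},{"rx":0,"rz":0,"x":0,"y":4.3,"z":-0.1,"ry":0,"gripper":0.2}]}}

```text
clock: 4.82
position: [0.468, 0.2192, 0.1107]
tool_rot: [-1.571, -0.001, 0.821]
force: [-0.2, 0.3, -1.2]
grip_width: 0.0515
```

>>> {"name": "arm_command", "arguments": {"moves": [{"rx":0,"rz":0,"x":0,"y":0,"z":0,"ry":0,"gripper":0.2},{"rx":0,"rz":0,"x":0,"y":0,"z":0,"ry":0,"gripper":-0.5},{"rx":0,"rz":0,"x":0,"y":0,"z":0,"ry":0,"gripper":-1},{"rx":0,"rz":0,"x":0,"y":0,"z":0,"ry":0,"gripper":-1},{"rx":0,"rz":0,"x":0,"y":0,"z":0,"ry":0,"gripper":-1}]}}

```text
clock: 5.23
position: [0.4682, 0.2196, 0.1123]
tool_rot: [-1.571, -0.001, 0.821]
force: [-2.1, -0.6, 7.8]
grip_width: 0.0098
```

```bash
python3 go.py $(python3 -c "
import numpy as np
for k in (6,12,18,24,30,36):
    a=np.radians(137+k); print(.533+.0895*np.cos(a),.157+.0895*np.sin(a),.112,47+k)"); python3 snap.py w6
```

```text
clk 5.23 pos [0.4682 0.2196 0.1123] rpy [-9.003e+01 -8.000e-02  4.702e+01] F [-2.1 -0.6  7.8] M [-0.17  0.33 -0.29] w 0.0098
x -1.09 y 0.02 z -0.11  | rx 0.001 ry -0.104 rz 0.001
x -2.01 y 0.02 z -0.25  | rx 0.001 ry -0.209 rz 0.001
x -2.92 y 0.02 z -0.49  | rx 0.001 ry -0.314 rz 0.001
x -3.79 y 0.02 z -0.83  | rx 0.001 ry -0.419 rz 0.001
x -4.63 y 0.02 z -1.26  | rx 0.001 ry -0.523 rz 0.001
x -5.41 y 0.02 z -1.77  | rx 0.001 ry -0.628 rz 0.001
```

View pics/w6.png

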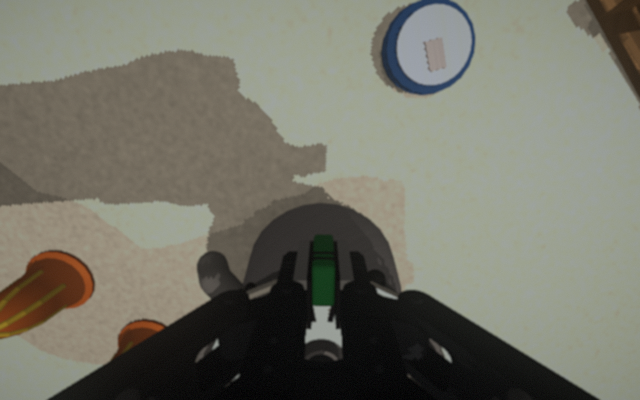

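>>> {"name": "arm_command", "arguments": {"moves": [{"rx":0,"rz":0,"x":0,"y":-0.3,"z":0,"ry":0,"gripper":-1},{"rx":0,"rz":0,"x":-0.9,"y":-0.3,"z":-0.08,"ry":-0.105,"gripper":-1},{"rx":0,"rz":0,"x":-1.85,"y":-0.3,"z":-0.2,"ry":-0.209,"gripper":-1},{"rx":0,"rz":0,"x":-2.75,"y":-0.3,"z":-0.44,"ry":-0.314,"gripper":-1},{"rx":0,"rz":0,"x":-3.2,"y":-0.3,"z":-0.6,"ry":-0.367,"gripper":-1}]}}

```text
clock: 5.7
position: [0.4493, 0.1905, 0.114]
tool_rot: [-1.57, 0.001, 1.194]
force: [0.9, 2.1, -17.3]
grip_width: 0.0094
```

```bash
cat > tabq.py <<'E'
from h import *
st=bot.observe(); r=st['position'][:2]-[.533,.157]; print('theta',np.degrees(np.arctan2(r[1],r[0])),np.hypot(*r))
E
python3 tabq.py; python3 go.py $(python3 -c "
import numpy as np
for k in (24,27,30,33,36,39):
    a=np.radians(137+k); print(.533+.0895*np.cos(a),.157+.0895*np.sin(a),.113,47+k)")
```

```text
theta 158.17280159103854 0.09018763755813645
clk 5.7 pos [0.4493 0.1905 0.114 ] rpy [-8.995e+01  7.000e-02  6.840e+01] F [  0.9   2.1 -17.3] M [ 0.37  0.02 -0.06] w 0.0094
x -0.44 y 0.10 z -0.08  | rx -0.001 ry -0.045 rz -0.001
x -0.91 y 0.10 z -0.11  | rx -0.001 ry -0.098 rz -0.001
x -1.37 y 0.10 z -0.17  | rx -0.001 ry -0.150 rz -0.001
x -1.84 y 0.10 z -0.25  | rx -0.001 ry -0.202 rz -0.001
x -2.29 y 0.10 z -0.36  | rx -0.001 ry -0.255 rz -0.001
x -2.74 y 0.10 z -0.49  | rx -0.001 ry -0.307 rz -0.001
```

>>> {"name": "arm_command", "arguments": {"moves": [{"rx":0,"rz":0,"x":-0.4,"y":0.15,"z":-0.05,"ry":-0.045,"gripper":-1},{"rx":0,"rz":0,"x":-0.9,"y":0.15,"z":-0.1,"ry":-0.098,"gripper":-1},{"rx":0,"rz":0,"x":-1.1,"y":0.15,"z":-0.12,"ry":-0.12,"gripper":-1}]}}

```text
clock: 5.95
position: [0.4463, 0.1813, 0.1137]
tool_rot: [-1.57, 0.0, 1.311]
force: [-13.5, 2.2, 16.5]
grip_width: 0.0092
```

```bash

python3 tabq.py; python3 go.py $(python3 -c "
import numpy as np
for k in (30,33,36,39,42):
    a=np.radians(137+k); print(.533+.0895*np.cos(a),.157+.0895*np.sin(a),.112,47+k)")
```

```text
theta 164.3335588124846 0.09003947821873871
clk 5.95 pos [0.4463 0.1813 0.1137] rpy [-89.97   0.    75.12] F [-13.5   2.2  16.5] M [ 0.4   2.76 -0.31] w 0.0092
x -0.42 y 0.17 z -0.06  | rx -0.001 ry -0.033 rz -0.000
x -0.88 y 0.17 z -0.09  | rx -0.001 ry -0.085 rz -0.000
x -1.35 y 0.17 z -0.14  | rx -0.001 ry -0.137 rz -0.000
x -1.81 y 0.17 z -0.21  | rx -0.001 ry -0.190 rz 0.000
x -2.27 y 0.17 z -0.31  | rx -0.001 ry -0.242 rz 0.000
```

>>> {"name": "arm_command", "arguments": {"moves": [{"rx":0,"rz":0,"x":-0.4,"y":-0.1,"z":0,"ry":-0.04,"gripper":-1},{"rx":0,"rz":0,"x":-0.8,"y":-0.1,"z":-0.02,"ry":-0.085,"gripper":-1}]}}

```text
clock: 6.12
position: [0.4444, 0.1732, 0.1139]
tool_rot: [-1.57, 0.001, 1.395]
force: [-5.4, 2.5, -4.5]
grip_width: 0.0093
```

```bash

python3 tabq.py; python3 snap.py w7; python3 go.py $(python3 -c "
import numpy as np
for k in (30,33,36,39,42):
    a=np.radians(137+k); print(.533+.0895*np.cos(a),.157+.0895*np.sin(a),.112,47+k)")
```

```text
theta 169.6517769607842 0.09008896433720277
clk 6.17 pos [0.4443 0.1726 0.1139] rpy [-8.993e+01  5.000e-02  8.015e+01] F [-8.6  1.1  2. ] M [0.28 1.89 0.17] w 0.0096
x 0.48 y 0.19 z -0.07  | rx -0.001 ry 0.055 rz -0.001
x 0.01 y 0.19 z -0.05  | rx -0.001 ry 0.003 rz -0.001
x -0.46 y 0.19 z -0.07  | rx -0.001 ry -0.050 rz -0.001
x -0.93 y 0.19 z -0.10  | rx -0.001 ry -0.102 rz -0.001
x -1.39 y 0.19 z -0.16  | rx -0.001 ry -0.154 rz -0.001
```

View pics/w7.png

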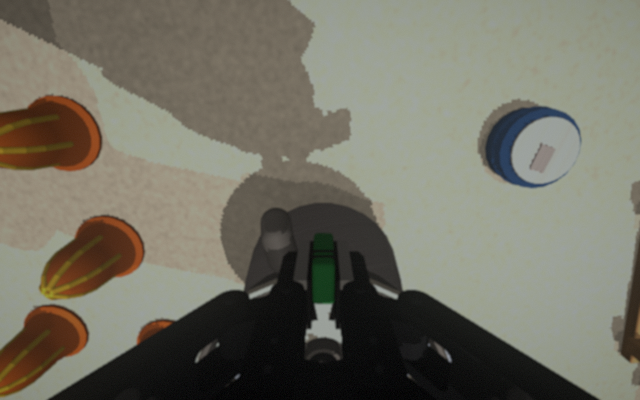

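>>> {"name": "arm_command", "arguments": {"moves": [{"rx":0,"rz":0,"x":-0.45,"y":0,"z":-0.02,"ry":-0.05,"gripper":-1},{"rx":0,"rz":0,"x":-0.8,"y":0,"z":-0.05,"ry":-0.09,"gripper":-1}]}}

```text
clock: 6.33
position: [0.4444, 0.1707, 0.1144]
tool_rot: [-1.572, -0.01, 1.488]
force: [1.6, 52.3, -36.6]
grip_width: 0.0094
```

```bash

python3 tabq.py;  python3 go.py $(python3 -c "
import numpy as np
for k in (36,39,42,45,48):
    a=np.radians(137+k); print(.533+.0897*np.cos(a),.157+.0897*np.sin(a),.113,47+k)")
```

```text
theta 171.19661755841236 0.08963945062801827
clk 6.33 pos [0.4444 0.1707 0.1144] rpy [-90.05  -0.55  85.25] F [  1.6  52.3 -36.6] M [10.71 -0.33 -0.84] w 0.0094
x -0.28 y 0.14 z 0.02  | rx 0.001 ry 0.039 rz 0.010
x -0.75 y 0.14 z 0.03  | rx 0.001 ry -0.013 rz 0.010
x -1.22 y 0.13 z 0.01  | rx 0.001 ry -0.066 rz 0.010
x -1.69 y 0.13 z -0.03  | rx 0.001 ry -0.118 rz 0.010
x -2.15 y 0.12 z -0.10  | rx 0.002 ry -0.170 rz 0.009
```

>>> {"name": "arm_command", "arguments": {"moves": [{"rx":0,"rz":0,"x":0.55,"y":0.05,"z":0.02,"ry":0.04,"gripper":-1},{"rx":0,"rz":0,"x":0.55,"y":0.05,"z":0.02,"ry":0.04,"gripper":-1}]}}

```text
clock: 6.5
position: [0.4445, 0.1719, 0.114]
tool_rot: [-1.571, -0.001, 1.441]
force: [-6.6, 0.3, 7.8]
grip_width: 0.0097
```

```bash

python3 tabq.py;  python3 go.py .4445 .1707 .114 84
```

```text
theta 170.47526916780893 0.08974470231643114
clk 6.5 pos [0.4445 0.1719 0.114 ] rpy [-9.000e+01 -3.000e-02  8.258e+01] F [-6.6  0.3  7.8] M [-0.31  1.06 -0.26] w 0.0097
x -0.11 y -0.00 z -0.02  | rx -0.000 ry -0.025 rz 0.001
```

>>> {"name": "arm_command", "arguments": {"moves": [{"rx":0,"rz":0,"x":-0.22,"y":0,"z":0,"ry":0,"gripper":-1},{"rx":0,"rz":0,"x":-0.22,"y":0,"z":0,"ry":0,"gripper":-1}]}}

```text
clock: 6.67
position: [0.4446, 0.1713, 0.1141]
tool_rot: [-1.572, -0.004, 1.444]
force: [-2.3, 15.7, -4.8]
grip_width: 0.0096
```

```bash

python3 tabq.py;  python3 go.py .4445 .1707 .114 84
```

```text
theta 170.78325249659645 0.08954049060463247
clk 6.67 pos [0.4446 0.1713 0.1141] rpy [-90.05  -0.26  82.75] F [-2.3 15.7 -4.8] M [ 3.08  0.38 -0.42] w 0.0096
x -0.07 y 0.01 z 0.00  | rx 0.001 ry -0.022 rz 0.004
```

>>> {"name": "arm_command", "arguments": {"moves": [{"rx":0,"rz":0,"x":0.1,"y":0,"z":0,"ry":0,"gripper":-0.3},{"rx":0,"rz":0,"x":0.1,"y":0,"z":0,"ry":0,"gripper":0.2},{"rx":0,"rz":0,"x":0.1,"y":0,"z":0,"ry":0,"gripper":0.2},{"rx":0,"rz":0,"x":0.1,"y":-4,"z":0,"ry":0,"gripper":0.2},{"rx":0,"rz":0,"x":0.1,"y":-8,"z":0,"ry":0,"gripper":0.4}]}}

```text
clock: 7.08
position: [0.4433, 0.1693, 0.1933]
tool_rot: [-1.567, 0.001, 1.444]
force: [1.0, -1.0, 1.0]
grip_width: 0.0593
```

```bash

python3 snap.py w8; python3 go.py .46 .0 .30 35 .52 -.05 .32 8
```

```text
clk 7.13 pos [0.446  0.1715 0.2007] rpy [-90.25  -0.15  82.75] F [ 4.4  4.1 10.6] M [ 0.17 -0.22  0.  ] w 0.0598
x -16.81 y -9.96 z -3.59  | rx 0.003 ry 0.833 rz 0.004
x -21.01 y -11.94 z -10.18  | rx 0.002 ry 1.305 rz 0.005
```

View pics/w8.png

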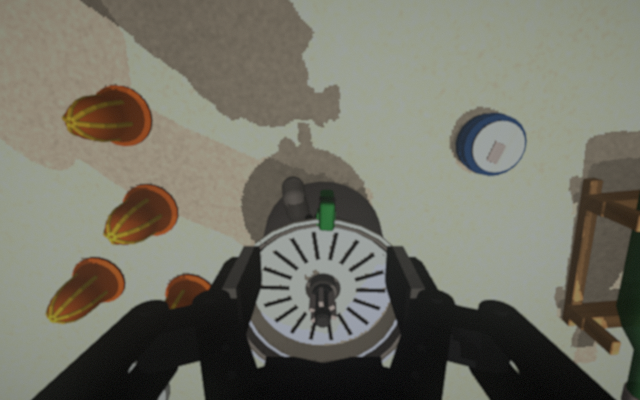

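>>> {"name": "arm_command", "arguments": {"moves": [{"rx":0,"rz":0,"x":-3,"y":-3,"z":0,"ry":0.12,"gripper":1},{"rx":0,"rz":0,"x":-6.5,"y":-5,"z":-0.5,"ry":0.24,"gripper":1},{"rx":0,"rz":0,"x":-10,"y":-7,"z":-1.5,"ry":0.36,"gripper":1},{"rx":0,"rz":0,"x":-13.5,"y":-9,"z":-3,"ry":0.48,"gripper":1},{"rx":0,"rz":0,"x":-17,"y":-10,"z":-4.5,"ry":0.6,"gripper":1}]}}

```text
clock: 7.55
position: [0.4679, -0.0064, 0.2959]
tool_rot: [-1.574, -0.001, 0.837]
force: [2.0, 0.5, 0.1]
grip_width: 0.0854
```

```bash
python3 go.py .52 -.15 .30 5 .565 -.2 .26 -10
```

```text
clk 7.55 pos [ 0.4679 -0.0064  0.2959] rpy [-9.018e+01 -7.000e-02  4.797e+01] F [2.  0.5 0.1] M [ 0.03 -0.11 -0.01] w 0.0854
x -7.18 y -0.38 z -13.48  | rx 0.002 ry 0.750 rz 0.002
x -7.88 y 3.64 z -20.16  | rx 0.002 ry 1.012 rz 0.003
```

>>> {"name": "arm_command", "arguments": {"moves": [{"rx":0,"rz":0,"x":-2,"y":0,"z":-3.5,"ry":0.12,"gripper":1},{"rx":0,"rz":0,"x":-4,"y":0,"z":-7,"ry":0.24,"gripper":1},{"rx":0,"rz":0,"x":-6,"y":0,"z":-10.5,"ry":0.36,"gripper":1},{"rx":0,"rz":0,"x":-7,"y":0,"z":-14.3,"ry":0.48,"gripper":1},{"rx":0,"rz":0,"x":-7.5,"y":1,"z":-18,"ry":0.6,"gripper":1}]}}

```text
clock: 7.97
position: [0.5526, -0.1842, 0.2849]
tool_rot: [-1.574, -0.001, 0.234]
force: [-0.0, 0.7, 0.7]
grip_width: 0.0852
```

>>> {"name": "arm_command", "arguments": {"moves": [{"rx":0,"rz":0,"x":-1,"y":1.5,"z":-1.5,"ry":0.12,"gripper":1},{"rx":0,"rz":0,"x":-1.5,"y":2.5,"z":-1.8,"ry":0.24,"gripper":1},{"rx":0,"rz":0,"x":-1.5,"y":2.5,"z":-1.8,"ry":0.36,"gripper":1},{"rx":0,"rz":0,"x":-1.5,"y":2.5,"z":-1.8,"ry":0.41,"gripper":1},{"rx":0,"rz":0,"x":-1.5,"y":2.5,"z":-1.8,"ry":0.41,"gripper":1}]}}

```text
clock: 8.38
position: [0.5416, -0.2017, 0.2583]
tool_rot: [-1.571, 0.0, -0.17]
force: [-0.3, 0.5, -0.5]
grip_width: 0.0851
```

```bash
python3 snap.py w9;python3 go.py .565 -.138 .26 -10
```

```text
clk 8.43 pos [ 0.5418 -0.2016  0.2584] rpy [-90.02  -0.    -9.5 ] F [ 1.  -1.   0.2] M [0.03 0.02 0.05] w 0.0852
x 1.24 y -0.16 z 6.66  | rx 0.000 ry 0.009 rz 0.000
```

View pics/w9.png

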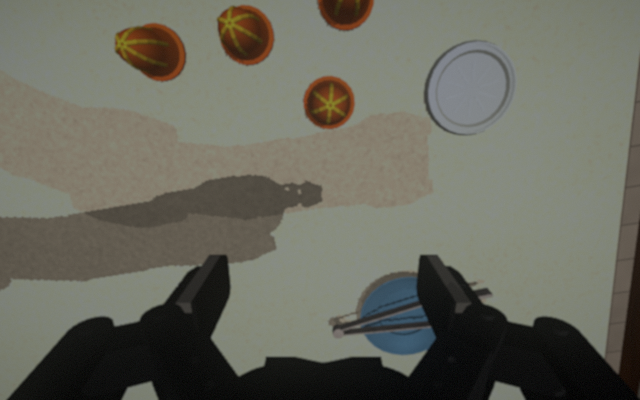

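```bash
cat > ribs.py <<'E'
from ortho import *; from fit import circ
def ribs(n,c0,zlo=.015,zhi=.075,base=0.0):
    im,d,st=load(n); P=pts('wrist',d,st)
    m=(d>0)&(np.hypot(P[...,0]-c0[0],P[...,1]-c0[1])<.045)&(P[...,2]>base+zlo)&(P[...,2]<base+zhi)
    rel=P[...,:2]-c0; hsv=cv2.cvtColor(im,cv2.COLOR_RGB2HSV).astype(float)
    a=np.arctan2(rel[...,1],rel[...,0]); r=np.hypot(rel[...,0],rel[...,1])
    k=m&(r>.006)
    h=hsv[...,0][k]; w=np.clip((h-np.median(h)),0,12)*(h<35); z=(w*np.exp(6j*a[k])).sum()
    return np.degrees(np.angle(z))/6,abs(z)/w.sum(),k.sum()
E
python3 - <<'E'
from ribs import *
im,d,st=load('w9'); P=pts('wrist',d,st)
r=np.hypot(P[...,0]-.565,P[...,1]+.138)
c=None
fl=P[(r<.05)&(P[...,2]>.001)&(P[...,2]<.012)]; print('flange',len(fl),(fl.min(0)+fl.max(0))/2,np.ptp(fl,axis=0),circ(fl))
for lo,hi,rad in ((.02,.03,.0245),(.03,.042,.0235),(.042,.054,.0225),(.056,.064,.019)):
    q=P[(r<.05)&(P[...,2]>lo)&(P[...,2]<hi)]; print(lo,len(q),circ(q),circ(q,rad))
q=P[(r<.05)&(P[...,2]>.065)]; print('top',len(q),q.mean(0),q.max(0))
for c in ((.5655,-.1385),(.567,-.138),(.564,-.1385),(.565,-.137)): print(c,ribs('w9',np.array(c)))
save('o9',ortho('w9',(.5655,-.138),.065,.04,500))
E
```

```text
flange 2759 [ 0.56509782 -0.13784689  0.00648244] [0.09921762 0.09956711 0.01096487] [ 0.56341178 -0.1388327   0.03961805]
0.02 113 [ 0.55992808 -0.14032648  0.02370488] [ 0.56003186 -0.14071981]
0.03 38 [ 0.55988791 -0.13991552  0.02219323] [ 0.5605145  -0.14129586]
0.042 131 [ 0.55991602 -0.14004949  0.02070193] [ 0.56032849 -0.14103693]
0.056 232 [ 0.55980158 -0.14021363  0.01782792] [ 0.55980884 -0.14047143]
top 2048 [ 0.55781003 -0.14070452  0.30767457] [ 0.57643255 -0.12378428  0.43602695]
(0.5655, -0.1385) (np.float64(24.02544156100816), np.float64(0.08731040157237341), np.int64(1146))
(0.567, -0.138) (np.float64(-20.607409378008203), np.float64(0.10924712084932596), np.int64(1130))
(0.564, -0.1385) (np.float64(17.435150742311638), np.float64(0.27310194495156787), np.int64(1158))
(0.565, -0.137) (np.float64(21.47269474425791), np.float64(0.06796070627241355), np.int64(1146))
```

View pics/o9.png

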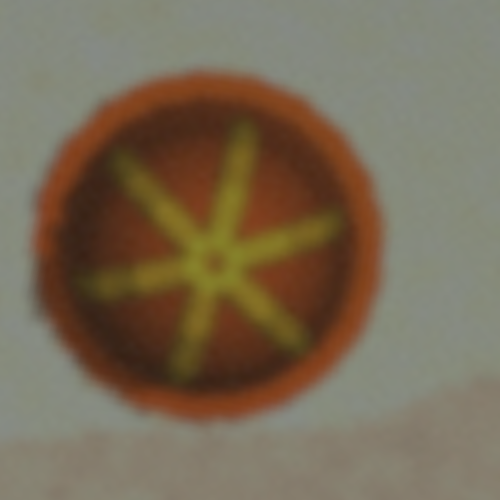

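```bash
python3 - <<'E'
from ribs import *
for c in ((.56,-.1401),(.5602,-.1405),(.5595,-.1401)): print(c,ribs('w9',np.array(c)))
# shaft splines from w3: bright spots on ring r 8-11mm at z~.153
im,d,st=load('w3'); g=im.mean(-1)
for c in ((.533,.157),(.5325,.157),(.533,.1565)):
  for z0 in (.150,.153):
    th=np.linspace(0,2*np.pi,720,endpoint=False); acc=0
    for r in (.0085,.0095,.0105):
        p=np.stack([c[0]+r*np.cos(th),c[1]+r*np.sin(th),np.full_like(th,z0)],-1); uv=proj('wrist',p,st).astype(np.float32)
        acc=acc+cv2.remap(g.astype(np.float32),uv[None,:,0],uv[None,:,1],1)[0]
    z=(acc*np.exp(6j*th)).sum(); print(c,z0,np.degrees(np.angle(z))/6,abs(z)/abs(acc).sum())
E
python3 go.py 0.56 -0.1401 0.10 -9.5 0.56 -0.1401 -0.025 -9.5
```

```text
(0.56, -0.1401) (np.float64(14.907234101868854), np.float64(0.7215129768725206), np.int64(1171))
(0.5602, -0.1405) (np.float64(14.919818204413163), np.float64(0.687491710373083), np.int64(1171))
(0.5595, -0.1401) (np.float64(14.725169865770612), np.float64(0.7345887188862652), np.int64(1171))
(0.533, 0.157) 0.15 0.731972046546693 0.18267970044279752
(0.533, 0.157) 0.153 0.7229298136738603 0.18243275096945588
(0.5325, 0.157) 0.15 0.9324958564043934 0.18126550319333087
(0.5325, 0.157) 0.153 0.9434297865000797 0.1847791924336189
(0.533, 0.1565) 0.15 0.3627871933015798 0.1604047778667186
(0.533, 0.1565) 0.153 0.3579917331040992 0.1611403606799259
clk 8.43 pos [ 0.5418 -0.2016  0.2584] rpy [-90.02  -0.    -9.5 ] F [ 1.  -1.   0.2] M [0.03 0.02 0.05] w 0.0852
x 0.78 y 15.84 z 6.37  | rx 0.000 ry -0.000 rz 0.000
x 0.78 y 28.34 z 6.38  | rx 0.000 ry -0.000 rz 0.000
```

>>> {"name": "arm_command", "arguments": {"moves": [{"rx":0,"rz":0,"x":0.3,"y":2.5,"z":3,"ry":0,"gripper":1},{"rx":0,"rz":0,"x":0.78,"y":5,"z":6,"ry":0,"gripper":1},{"rx":0,"rz":0,"x":0.78,"y":9,"z":6.37,"ry":0,"gripper":1},{"rx":0,"rz":0,"x":0.78,"y":13,"z":6.37,"ry":0,"gripper":1},{"rx":0,"rz":0,"x":0.78,"y":13,"z":6.37,"ry":0,"gripper":1}]}}

```text
clock: 8.85
position: [0.5567, -0.139, 0.1223]
tool_rot: [-1.57, 0.009, -0.163]
force: [-1.1, -0.1, -1.4]
grip_width: 0.085
```

```bash
python3 go.py 0.56 -0.1401 -0.025 -9.5; python3 snap.py w10
```

```text
clk 8.85 pos [ 0.5567 -0.139   0.1223] rpy [-89.96   0.49  -9.35] F [-1.1 -0.1 -1.4] M [-0.06  0.13  0.01] w 0.085
x 0.47 y 14.73 z -0.06  | rx -0.001 ry 0.003 rz -0.009
```

View pics/w10.png

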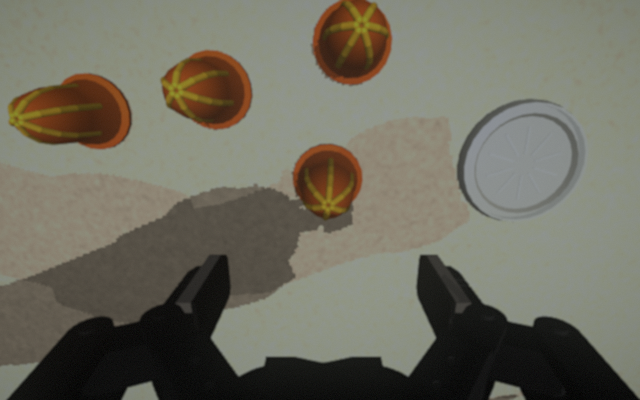

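```bash
python3 go.py 0.56 -0.1401 -0.025 -9.5;  python3 - <<'E'
from ribs import *
im,d,st=load('w10'); print(st)
P=pts('wrist',d,bot.observe()); r=np.hypot(P[...,0]-.56,P[...,1]+.14)
for lo,hi,rad in ((.02,.03,.0245),(.03,.042,.0235),(.042,.054,.0225),(.056,.064,.019)):
    q=P[(r<.05)&(P[...,2]>lo)&(P[...,2]<hi)]; print(lo,len(q),circ(q,rad))
E
```

```text
clk 8.9 pos [ 0.5583 -0.1396  0.1261] rpy [-89.97   0.31  -9.42] F [-0.   0.2 -0.1] M [-0.03 -0.03 -0.05] w 0.0853
x 0.26 y 15.11 z -0.03  | rx -0.000 ry 0.001 rz -0.005
{'position': array([ 0.55668567, -0.13901506,  0.12232657]), 'tool_rot': array([-1.57014506,  0.00855537, -0.16316036])}
0.02 350 [ 0.56168914 -0.14094979]
0.03 217 [ 0.56168862 -0.14177588]
0.042 237 [ 0.56151557 -0.14173287]
0.056 361 [ 0.56170105 -0.14029056]
```

>>> {"name": "arm_command", "arguments": {"squeeze": 60, "moves": [{"rx":0,"rz":0,"x":0.05,"y":4,"z":0,"ry":0,"gripper":1},{"rx":0,"rz":0,"x":0.05,"y":8,"z":0,"ry":0,"gripper":1},{"rx":0,"rz":0,"x":0.05,"y":12,"z":0,"ry":0,"gripper":1},{"rx":0,"rz":0,"x":0.05,"y":15.2,"z":0,"ry":0,"gripper":1},{"rx":0,"rz":0,"x":0.05,"y":15.2,"z":0,"ry":0,"gripper":1}]}}

```text
clock: 9.32
position: [0.5591, -0.1404, -0.0265]
tool_rot: [-1.571, 0.004, -0.166]
force: [-1.8, -0.1, -0.8]
grip_width: 0.0855
```

```bash
python3 go.py 0.5605 -0.1405 -0.025 -9.5; python3 snap.py w11
```

```text
clk 9.32 pos [ 0.5591 -0.1404 -0.0265] rpy [-90.01   0.25  -9.54] F [-1.8 -0.1 -0.8] M [ 0.08  0.13 -0.  ] w 0.0855
x 0.14 y -0.15 z 0.01  | rx 0.000 ry -0.001 rz -0.004
```

View pics/w11.png

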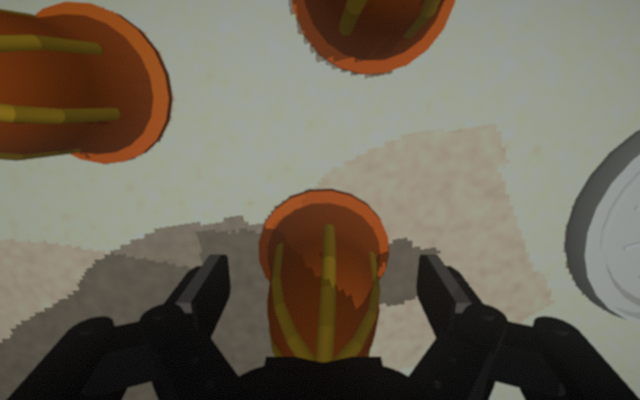

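>>> {"name": "arm_command", "arguments": {"squeeze": 60, "moves": [{"rx":0,"rz":0,"x":0,"y":0,"z":0,"ry":0,"gripper":0.3},{"rx":0,"rz":0,"x":0,"y":0,"z":0,"ry":0,"gripper":-0.2},{"rx":0,"rz":0,"x":0,"y":0,"z":0,"ry":0,"gripper":-0.2},{"rx":0,"rz":0,"x":0,"y":0,"z":0,"ry":0,"gripper":-0.5},{"rx":0,"rz":0,"x":0,"y":0,"z":0,"ry":0,"gripper":-1}]}}

```text
clock: 9.78
position: [0.5622, -0.1407, -0.0208]
tool_rot: [-1.572, -0.004, -0.168]
force: [-6.2, 0.7, 27.0]
grip_width: 0.0479
```

>>> {"name": "arm_command", "arguments": {"moves": [{"rx":0,"rz":0,"x":0,"y":0,"z":0,"ry":0,"gripper":-1},{"rx":0,"rz":0,"x":0,"y":-2,"z":0,"ry":0,"gripper":-1},{"rx":0,"rz":0,"x":0,"y":-6,"z":0,"ry":0,"gripper":-1},{"rx":0,"rz":0,"x":0,"y":-10,"z":0,"ry":0,"gripper":-1},{"rx":0,"rz":0,"x":0,"y":-14,"z":0,"ry":0,"gripper":-1}]}}

```text
clock: 10.2
position: [0.5604, -0.14, 0.1193]
tool_rot: [-1.571, -0.001, -0.167]
force: [0.1, -0.4, -0.6]
grip_width: 0.0481
```

```bash
python3 go.py 0.5605 -0.1405 -0.025 -9.5; python3 snap.py w12
```

```text
clk 10.2 pos [ 0.5604 -0.14    0.1193] rpy [-9.00e+01 -4.00e-02 -9.55e+00] F [ 0.1 -0.4 -0.6] M [-0.03 -0.01 -0.04] w 0.0481
x 0.01 y 14.43 z -0.05  | rx -0.000 ry -0.001 rz 0.001
```

View pics/w12.png

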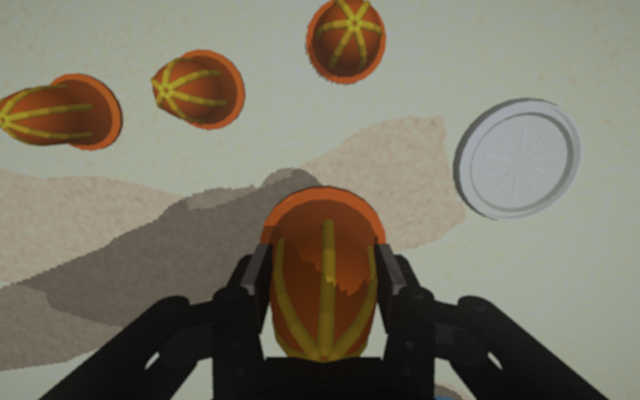

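```bash
python3 - <<'E'
from ribs import *
im,d,st=load('w12'); P=pts('wrist',d,bot.observe())
hsv=cv2.cvtColor(im,cv2.COLOR_RGB2HSV)
m=(hsv[...,1]>150)&(d>0); m[:180]=0; m[:,:250]=0; m[:,400:]=0
q=P[m]; q=q[np.hypot(q[:,0]-.56,q[:,1]+.14)<.05]
zb=q[:,2]; print(np.histogram(zb,bins=np.arange(.13,.25,.004)))
fl=q[(zb<zb.min()+.0055)]; print(zb.min(),len(fl),circ(fl[np.hypot(fl[:,0]-.56,fl[:,1]+.14)>.0],.033),np.median(fl[:,2]))
for h,rad in ((24,.0245),(36,.0235),(48,.0225)):
  z0=.1425+h/1000; s=q[abs(zb-z0)<.004]; print(h,len(s),circ(s,rad))
b=bot.observe()
print(b['position'])
for c in ((.5604,-.140),(.5604,-.141)):
  im,d,st=load('w12'); 
  for zb0 in (.1425,): print(ribs('w12',np.array(c),.01,.07,zb0))
E
```

```text
(array([   0,    0,    0,    0,   16,  747, 1437,  575,  559,  609,  517,
        444,  466,  479,  508,  557,  681,  931,  943, 1117, 1530, 1456,
       1675, 1220,  472,    1,   53,    3,    3]), array([0.13 , 0.134, 0.138, 0.142, 0.146, 0.15 , 0.154, 0.158, 0.162,
       0.166, 0.17 , 0.174, 0.178, 0.182, 0.186, 0.19 , 0.194, 0.198,
       0.202, 0.206, 0.21 , 0.214, 0.218, 0.222, 0.226, 0.23 , 0.234,
       0.238, 0.242, 0.246]))
0.14823153277307147 609 [ 0.56388129 -0.14102127] 0.15308152151215332
24 1189 [ 0.56400222 -0.13941082]
36 913 [ 0.56355388 -0.14064752]
48 1060 [ 0.56349622 -0.14058533]
[ 0.56397319 -0.14038296  0.12681701]
(np.float64(15.077366373884871), np.float64(0.4262461521741511), np.int64(20868))
(np.float64(15.93718067337489), np.float64(0.42203708627230996), np.int64(20821))
```

```bash
python3 go.py 0.5333 0.1573 .19 -24
```

```text
clk 10.25 pos [ 0.564  -0.1404  0.1268] rpy [-90.04  -0.55  -9.56] F [ 6.2 -0.8  9.6] M [-0.08 -0.41 -0.02] w 0.0483
x -7.91 y -6.41 z 28.84  | rx -0.001 ry 0.252 rz 0.010
```

>>> {"name": "arm_command", "arguments": {"moves": [{"rx":0,"rz":0,"x":0,"y":-3,"z":0,"ry":0,"gripper":-1},{"rx":0,"rz":0,"x":-1,"y":-6,"z":2,"ry":0.05,"gripper":-1},{"rx":0,"rz":0,"x":-2,"y":-7.5,"z":5.5,"ry":0.1,"gripper":-1},{"rx":0,"rz":0,"x":-3,"y":-7.5,"z":9.2,"ry":0.15,"gripper":-1},{"rx":0,"rz":0,"x":-4,"y":-7.5,"z":13,"ry":0.2,"gripper":-1}]}}

```text
clock: 10.67
position: [0.543, -0.0043, 0.1938]
tool_rot: [-1.57, -0.004, -0.371]
force: [1.0, 1.3, -1.0]
grip_width: 0.0479
```

>>> {"name": "arm_command", "arguments": {"moves": [{"rx":0,"rz":0,"x":-0.2,"y":0,"z":3.8,"ry":0.05,"gripper":-1},{"rx":0,"rz":0,"x":-0.4,"y":0,"z":7.6,"ry":0.05,"gripper":-1},{"rx":0,"rz":0,"x":-0.6,"y":0,"z":11,"ry":0.05,"gripper":-1},{"rx":0,"rz":0,"x":-0.8,"y":0,"z":13,"ry":0.05,"gripper":-1},{"rx":0,"rz":0,"x":-0.8,"y":0,"z":13,"ry":0.05,"gripper":-1}]}}

```text
clock: 11.08
position: [0.5822, 0.1245, 0.1926]
tool_rot: [-1.568, -0.0, -0.411]
force: [0.1, 0.5, -0.1]
grip_width: 0.0479
```

>>> {"name": "arm_command", "arguments": {"moves": [{"rx":0,"rz":0,"x":0,"y":0,"z":1.2,"ry":0,"gripper":-1},{"rx":0,"rz":0,"x":0,"y":0,"z":1.2,"ry":0,"gripper":-1},{"rx":0,"rz":0,"x":0,"y":0,"z":1.2,"ry":0,"gripper":-1}]}}

```text
clock: 11.33
position: [0.587, 0.1298, 0.1917]
tool_rot: [-1.571, -0.001, -0.417]
force: [-0.5, -0.9, -0.6]
grip_width: 0.0479
```

```bash
python3 go.py 0.5333 0.1573 .18 -24; python3 snap.py w13
```

```text
clk 11.33 pos [0.587  0.1298 0.1917] rpy [-8.999e+01 -3.000e-02 -2.390e+01] F [-0.5 -0.9 -0.6] M [0.   0.04 0.05] w 0.0479
x -6.02 y 1.17 z 0.34  | rx -0.000 ry 0.002 rz 0.001
```

View pics/w13.png

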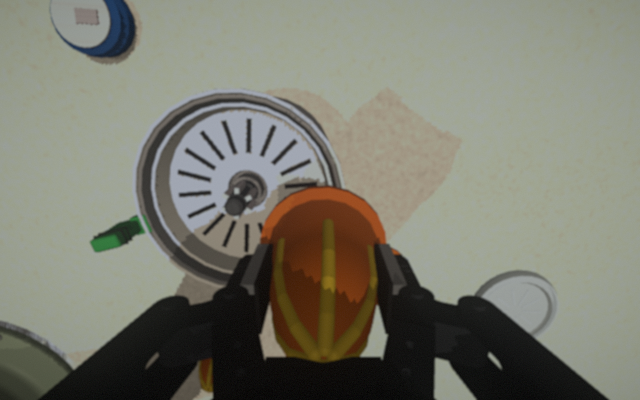

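```bash
python3 - <<'E'
from ribs import *
im,d,st=load('w13'); P=pts('wrist',d,st); r=np.hypot(P[...,0]-.533,P[...,1]-.157)
rim=P[(r<.085)&(P[...,2]>.139)&(P[...,2]<.149)]; print('rim',circ(rim))
tip=P[(r<.012)&(P[...,2]>.159)&(P[...,2]<.168)]; print('tip',len(tip),tip.mean(0),(tip.min(0)+tip.max(0))/2)
hsv=cv2.cvtColor(im,cv2.COLOR_RGB2HSV)
g=(r>.075)&(r<.11)&(hsv[...,1]>90)&(hsv[...,0]>45)&(hsv[...,0]<80)&(P[...,2]>.167)&(P[...,2]<.175); q=P[g]
print('tab',len(q),q.mean(0)); v=q.mean(0)[:2]-[.533,.157]; print(np.hypot(*v),np.degrees(np.arctan2(v[1],v[0])))
# held cone at settled pose
m=(hsv[...,1]>150)&(d>0)&(P[...,2]>.2); m[:180]=0; m[:,:250]=0; m[:,400:]=0
q=P[m]; p=st['position']; k=np.hypot(q[:,0]-p[0],q[:,1]-p[1])<.05; q=q[k]
print(np.percentile(q[:,2],[.2,1,5,10])-p[2])
for h in (30,36,42,48): 
    s=q[abs(q[:,2]-(p[2]+.025+h/1000))<.003]; print(h,len(s),circ(s,.0235 if h<40 else .0227)-p[:2])
print(ribs('w13',p[:2],.01,.06,p[2]+.025))
save('o13',ortho('w13',(.533,.157),.153,.02,400))
E
```

```text
rim [0.53330016 0.15743351 0.07259892]
tip 295 [0.53391591 0.1576218  0.16353719] [0.53318707 0.15706575 0.16272773]
tab 381 [0.44675033 0.17211915 0.1719436 ]
0.08756480265638787 170.057347496069
[0.02387706 0.0257752  0.02725188 0.02888453]
30 718 [-0.00020368 -0.00074368]
36 756 [-0.00043911 -0.00120893]
42 863 [-0.00024127 -0.00091186]
48 1388 [-0.00072372 -0.00211207]
(np.float64(1.3491504605979892), np.float64(0.47270915434477845), np.int64(13736))
```

View pics/o13.png

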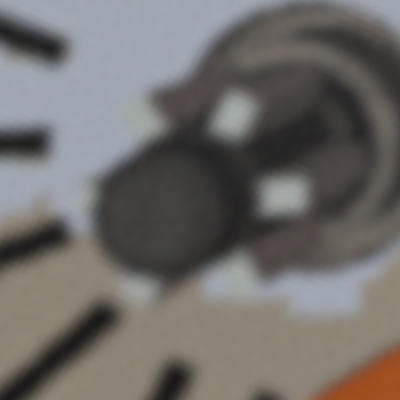

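>>> {"name": "arm_command", "arguments": {"moves": [{"rx":0,"rz":0,"x":-3,"y":0,"z":0.2,"ry":0,"gripper":-1},{"rx":0,"rz":0,"x":-5.5,"y":0,"z":0.38,"ry":0,"gripper":-1},{"rx":0,"rz":0,"x":-6.05,"y":0,"z":0.38,"ry":0,"gripper":-1},{"rx":0,"rz":0,"x":-6.05,"y":0,"z":0.38,"ry":0,"gripper":-1},{"rx":0,"rz":0,"x":-6.05,"y":0,"z":0.38,"ry":0,"gripper":-1}]}}

```text
clock: 11.8
position: [0.5336, 0.1569, 0.1916]
tool_rot: [-1.571, -0.001, -0.418]
force: [1.4, 0.6, -1.0]
grip_width: 0.0479
```

```bash
python3 go.py 0.533 0.1577 .13 -24; python3 snap.py w14; sleep 0; python3 go.py 0.533 0.1577 .13 -24;
```

```text
clk 11.8 pos [0.5336 0.1569 0.1916] rpy [-9.000e+01 -5.000e-02 -2.395e+01] F [ 1.4  0.6 -1. ] M [-0.02 -0.04  0.07] w 0.0479
x -0.09 y 6.16 z 0.05  | rx 0.000 ry 0.001 rz 0.001
clk 11.85 pos [0.5339 0.1568 0.1914] rpy [-9.000e+01 -5.000e-02 -2.398e+01] F [-0.3 -0.9 -0.5] M [-0.01 -0.01 -0.03] w 0.0475
x -0.13 y 6.14 z 0.04  | rx 0.000 ry 0.000 rz 0.001
```

View pics/w14.png

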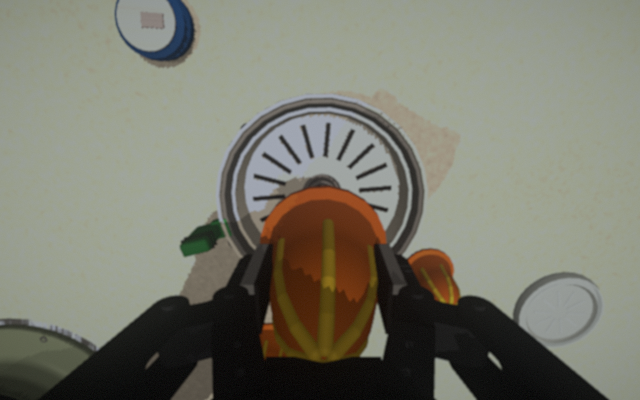

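>>> {"name": "arm_command", "arguments": {"moves": [{"rx":0,"rz":0,"x":-0.1,"y":1.5,"z":0.04,"ry":0,"gripper":-1},{"rx":0,"rz":0,"x":-0.1,"y":3,"z":0.04,"ry":0,"gripper":-1},{"rx":0,"rz":0,"x":-0.1,"y":4.5,"z":0.04,"ry":0,"gripper":-1},{"rx":0,"rz":0,"x":-0.1,"y":5.7,"z":0.04,"ry":0,"gripper":-1},{"rx":0,"rz":0,"x":-0.1,"y":6.5,"z":0.04,"ry":0,"gripper":-1}]}}

```text
clock: 12.27
position: [0.5325, 0.1579, 0.1248]
tool_rot: [-1.572, 0.001, -0.418]
force: [0.2, 0.8, -0.3]
grip_width: 0.0477
```

>>> {"name": "arm_command", "arguments": {"moves": [{"rx":0,"rz":0,"x":0,"y":0.3,"z":0,"ry":0,"gripper":-1},{"rx":0,"rz":0,"x":0,"y":0.6,"z":0,"ry":0,"gripper":-1}]}}

```text
clock: 12.43
position: [0.5325, 0.1582, 0.12]
tool_rot: [-1.571, 0.0, -0.418]
force: [-1.4, -3.8, 1.8]
grip_width: 0.048
```

```bash
python3 go.py 0.533 0.1577 .12 -24
```

```text
clk 12.43 pos [0.5325 0.1582 0.12  ] rpy [-9.004e+01  1.000e-02 -2.392e+01] F [-1.4 -3.8  1.8] M [-0.8   0.35  0.  ] w 0.048
x 0.06 y 0.00 z -0.03  | rx 0.001 ry 0.001 rz -0.000
```

>>> {"name": "arm_command", "arguments": {"moves": [{"rx":0,"rz":0,"x":0,"y":0.2,"z":-0.06,"ry":0,"gripper":-1},{"rx":0,"rz":0,"x":0,"y":0.4,"z":-0.06,"ry":0,"gripper":-1},{"rx":0,"rz":0,"x":0,"y":0.4,"z":-0.06,"ry":0,"gripper":-1}]}}

```text
clock: 12.68
position: [0.5323, 0.158, 0.1163]
tool_rot: [-1.571, -0.001, -0.417]
force: [1.6, -1.1, -2.6]
grip_width: 0.0476
```

```bash
python3 go.py 0.533 0.1577 .12 -24
```

```text
clk 12.68 pos [0.5323 0.158  0.1163] rpy [-8.999e+01 -3.000e-02 -2.391e+01] F [ 1.6 -1.1 -2.6] M [-0.5  -0.28  0.01] w 0.0476
x 0.07 y -0.37 z -0.00  | rx -0.000 ry 0.002 rz 0.001
```

>>> {"name": "arm_command", "arguments": {"moves": [{"rx":0,"rz":0,"x":0,"y":0.25,"z":0,"ry":0,"gripper":-1},{"rx":0,"rz":0,"x":0,"y":0.5,"z":0,"ry":0,"gripper":-1},{"rx":0,"rz":0,"x":0,"y":0.5,"z":0,"ry":0,"gripper":-1}]}}

```text
clock: 12.93
position: [0.5322, 0.158, 0.111]
tool_rot: [-1.571, -0.0, -0.417]
force: [1.4, -3.7, -1.9]
grip_width: 0.048
```

```bash
python3 go.py 0.533 0.1577 .10 -24
```

```text
clk 12.93 pos [0.5322 0.158  0.111 ] rpy [-9.00e+01 -2.00e-02 -2.39e+01] F [ 1.4 -3.7 -1.9] M [-0.72 -0.49  0.  ] w 0.048
x 0.08 y 1.10 z 0.00  | rx -0.000 ry 0.002 rz 0.000
```

>>> {"name": "arm_command", "arguments": {"moves": [{"rx":0,"rz":0,"x":0,"y":0.3,"z":-0.06,"ry":0,"gripper":-1},{"rx":0,"rz":0,"x":0,"y":0.6,"z":-0.06,"ry":0,"gripper":-1},{"rx":0,"rz":0,"x":0,"y":0.8,"z":-0.06,"ry":0,"gripper":-1},{"rx":0,"rz":0,"x":0,"y":0.8,"z":-0.06,"ry":0,"gripper":-1}]}}

```text
clock: 13.27
position: [0.5319, 0.1577, 0.103]
tool_rot: [-1.571, -0.0, -0.417]
force: [0.6, -0.8, 4.6]
grip_width: 0.0477
```

```bash
python3 go.py 0.533 0.1577 .10 -24
```

```text
clk 13.27 pos [0.5319 0.1577 0.103 ] rpy [-89.99  -0.   -23.89] F [ 0.6 -0.8  4.6] M [-0.46 -0.16 -0.02] w 0.0477
x 0.10 y 0.30 z 0.04  | rx -0.000 ry 0.002 rz 0.000
```

>>> {"name": "arm_command", "arguments": {"squeeze": 90, "moves": [{"rx":0,"rz":0,"x":0,"y":0.15,"z":0,"ry":0,"gripper":-1},{"rx":0,"rz":0,"x":0,"y":0.3,"z":0,"ry":0,"gripper":-1},{"rx":0,"rz":0,"x":0,"y":0.3,"z":0,"ry":0,"gripper":-1}]}}

```text
clock: 13.52
position: [0.532, 0.1578, 0.1004]
tool_rot: [-1.571, -0.0, -0.417]
force: [-1.1, -2.1, 7.6]
grip_width: 0.047
```

>>> {"name": "arm_command", "arguments": {"moves": [{"rx":0,"rz":0,"x":0,"y":0.15,"z":0,"ry":0,"gripper":-1},{"rx":0,"rz":0,"x":0,"y":0.3,"z":0,"ry":0,"gripper":-1},{"rx":0,"rz":0,"x":0,"y":0.3,"z":0,"ry":0,"gripper":-1}]}}

```text
clock: 13.77
position: [0.5324, 0.1579, 0.0995]
tool_rot: [-1.57, -0.002, -0.417]
force: [-12.2, -6.6, 45.0]
grip_width: 0.0473
```

```bash
python3 go.py 0.533 0.1577 .10 -24
```

```text
clk 13.77 pos [0.5324 0.1579 0.0995] rpy [-89.97  -0.12 -23.9 ] F [-12.2  -6.6  45. ] M [-1.5   2.36 -0.04] w 0.0473
x 0.06 y -0.05 z 0.01  | rx -0.001 ry 0.002 rz 0.002
```

>>> {"name": "arm_command", "arguments": {"moves": [{"rx":0,"rz":0,"x":0,"y":-0.25,"z":0,"ry":0,"gripper":-1},{"rx":0,"rz":0,"x":0,"y":-0.25,"z":0,"ry":0,"gripper":-1}]}}

```text
clock: 13.93
position: [0.532, 0.1578, 0.1007]
tool_rot: [-1.57, -0.001, -0.417]
force: [-0.2, -1.7, 7.8]
grip_width: 0.047
```

```bash
python3 go.py 0.533 0.1577 .10 -24; python3 snap.py w15;  python3 - <<'E'
from h import *
for n,(a,b,c,e) in (('side',(180,330,220,400)),('scene',(110,250,340,500))):
    im,d=bot.grab_frame(n); np.savez('f_'+n,im=im,d=d); save('f_'+n,cv2.resize(im[a:b,c:e],None,fx=4,fy=4,interpolation=2))
E
python3 go.py 0.533 0.1577 .10 -24
```

```text
clk 13.93 pos [0.532  0.1578 0.1007] rpy [-8.997e+01 -5.000e-02 -2.389e+01] F [-0.2 -1.7  7.8] M [-0.44  0.18 -0.07] w 0.047
x 0.09 y 0.07 z 0.03  | rx -0.000 ry 0.002 rz 0.001
clk 14.08 pos [0.5321 0.1578 0.1003] rpy [-8.997e+01 -4.000e-02 -2.390e+01] F [-2.7 -1.8 11.8] M [-0.56  0.34  0.02] w 0.0474
x 0.09 y 0.03 z 0.03  | rx -0.000 ry 0.002 rz 0.001
```

View pics/w15.png

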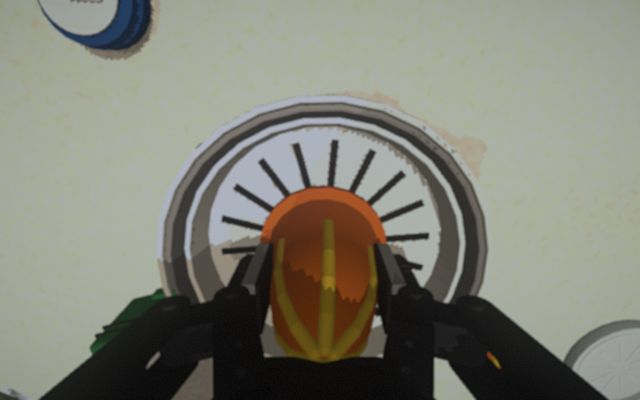

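View pics/f_side.png

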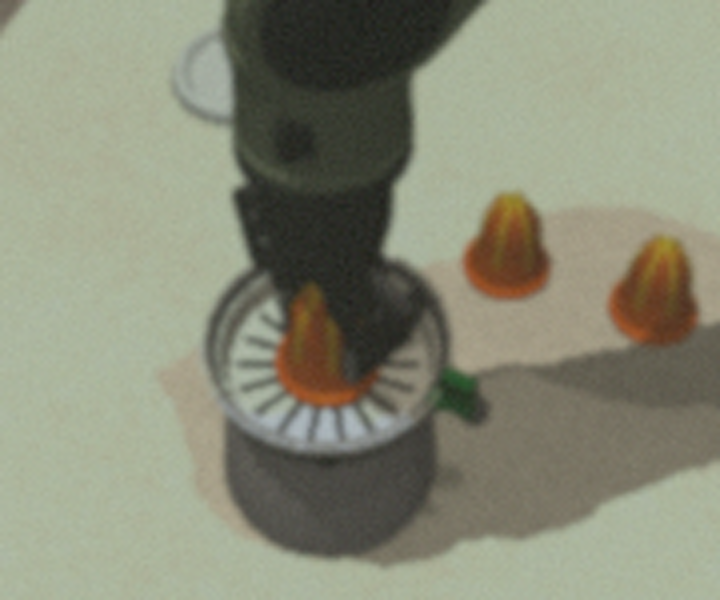

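View pics/f_scene.png

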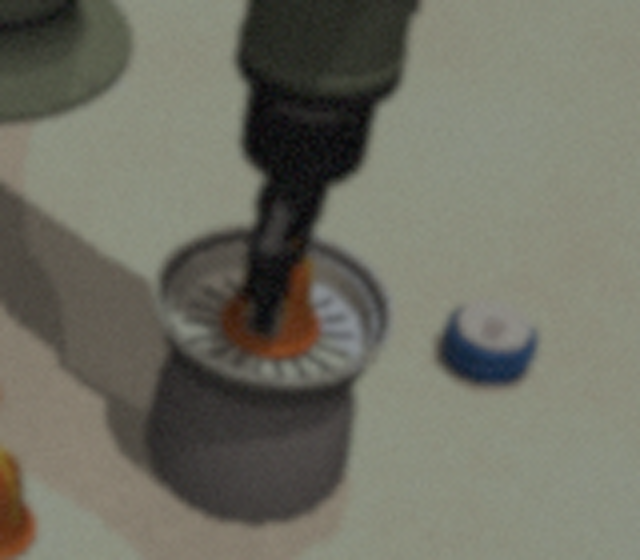

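```bash
python3 - <<'E'
from ribs import *
im,d,st=load('w15'); P=pts('wrist',d,st); hsv=cv2.cvtColor(im,cv2.COLOR_RGB2HSV)
m=(hsv[...,1]>150)&(hsv[...,0]<20)&(d>0); m[:180]=0; m[:230,:250]=0; m[:,:250]=0;m[:,400:]=0; q=P[m]
print('cone z pct',np.percentile(q[:,2],[.2,1,5,10]), 'flange rows',[np.round(P[v,323],4).tolist() for v in range(184,230,4)])
print('strainer',[np.round(P[v,u],4).tolist() for v,u in ((160,310),(170,350),(200,285))])
# left knuckle
for v in range(290,340,8): print(v,[np.round(P[v,u],3).tolist() for u in (110,140,165,190)])
# side/scene: cone flange
for n in ('side','scene'):
    z=np.load(f'f_{n}.npz'); Q=pts(n,z['d']); h=cv2.cvtColor(z['im'],cv2.COLOR_RGB2HSV)
    r=np.hypot(Q[...,0]-.533,Q[...,1]-.157); k=(r<.04)&(h[...,1]>130)&(h[...,0]<25); print(n,k.sum(),np.percentile(Q[k][:,2],[1,5,20,50,99]))
    f=(r>.027)&(r<.034)&(h[...,1]>130)&(h[...,0]<25); print('flange',f.sum(),np.median(Q[f],0)); s=(r>.04)&(r<.06)&(Q[...,2]<.13)&(Q[...,2]>.1); print('strainer',np.median(Q[s],0))
E
```

```text
cone z pct [0.12386185 0.12608258 0.12745425 0.12849945] flange rows [[0.5454, 0.1881, 0.1195], [0.5453, 0.1879, 0.1261], [0.5448, 0.1868, 0.1288], [0.544, 0.1849, 0.1286], [0.5434, 0.1835, 0.1303], [0.5431, 0.1828, 0.1338], [0.5427, 0.1821, 0.1372], [0.5422, 0.1808, 0.1388], [0.5419, 0.1802, 0.1421], [0.5416, 0.1795, 0.1448], [0.5414, 0.1792, 0.1486], [0.5414, 0.1792, 0.1529]]
strainer [[0.5446, 0.2022, 0.1201], [0.5608, 0.1894, 0.1199], [0.5258, 0.1902, 0.1272]]
290 [[0.295, 0.143, 0.001], [0.322, 0.131, 0.001], [0.46, 0.178, 0.147], [0.465, 0.17, 0.14]]
298 [[0.29, 0.135, 0.001], [0.442, 0.177, 0.142], [0.488, 0.19, 0.185], [0.463, 0.166, 0.14]]
306 [[0.285, 0.128, 0.002], [0.445, 0.176, 0.148], [0.492, 0.19, 0.191], [0.497, 0.186, 0.188]]
314 [[0.28, 0.12, 0.003], [0.45, 0.175, 0.156], [0.492, 0.189, 0.194], [0.496, 0.184, 0.19]]
322 [[0.273, 0.111, 0.001], [0.486, 0.191, 0.197], [0.493, 0.188, 0.197], [0.496, 0.182, 0.191]]
330 [[0.441, 0.177, 0.164], [0.488, 0.19, 0.2], [0.495, 0.187, 0.2], [0.496, 0.18, 0.193]]
338 [[0.445, 0.176, 0.17], [0.49, 0.19, 0.204], [0.494, 0.185, 0.201], [0.495, 0.178, 0.194]]
side 366 [0.12342399 0.12455003 0.12745907 0.14605539 0.19347505]
flange 95 [0.52884248 0.18143105 0.12629718]
strainer [0.53366582 0.17600275 0.1175765 ]
scene 251 [0.12155097 0.12290706 0.12566438 0.13422931 0.21146277]
flange 111 [0.55890291 0.15384378 0.12608541]
strainer [0.52942768 0.1520735  0.11592763]
```

>>> {"name": "arm_command", "arguments": {"moves": [{"rx":0,"rz":0,"x":0,"y":0.15,"z":0,"ry":0,"gripper":-1},{"rx":0,"rz":0,"x":0,"y":0.15,"z":0,"ry":0,"gripper":-1},{"rx":0,"rz":0,"x":0,"y":0.15,"z":0,"ry":0,"gripper":-1},{"rx":0,"rz":0,"x":0,"y":0.15,"z":0,"ry":0,"gripper":-1}]}}

```text
clock: 14.42
position: [0.5323, 0.1579, 0.0998]
tool_rot: [-1.57, -0.002, -0.417]
force: [-7.9, -5.1, 31.4]
grip_width: 0.0471
```

```bash
python3 go.py 0.533 0.1577 .10 -24; python3 snap.py w16;python3 snap.py w17; python3 go.py 0.533 0.1577 .10 -24; python3 - <<'E'
from ribs import *
for n in ('w15','w16','w17'):
    im,d,st=load(n); P=pts('wrist',d,st); hsv=cv2.cvtColor(im,cv2.COLOR_RGB2HSV)
    p=st['position']; r=np.hypot(P[...,0]-.532,P[...,1]-.1575); o=(hsv[...,1]>150)&(hsv[...,0]<20)
    f=o&(r>.027)&(r<.0325)&(P[...,2]<.135); s=(~o)&(r>.045)&(r<.058)&(P[...,2]<.125)&(P[...,2]>.11)&(np.mgrid[:400,:640][0]<230)
    print(n,f.sum(),np.median(P[f][:,2]),s.sum(),np.median(P[s][:,2]),np.median(P[f][:,2])-np.median(P[s][:,2]))
im,d=bot.grab_frame('side'); np.savez('g_side',im=im,d=d)
for n in ('f_side','g_side'):
    z=np.load(n+'.npz'); Q=pts('side',z['d']); h=cv2.cvtColor(z['im'],cv2.COLOR_RGB2HSV)
    r=np.hypot(Q[...,0]-.533,Q[...,1]-.157); f=(r>.027)&(r<.034)&(h[...,1]>130)&(h[...,0]<25); print(n,f.sum(),np.median(Q[f][:,2]))
    # tab
    t=(r>.075)&(r<.105)&(h[...,1]>90)&(h[...,0]>45)&(h[...,0]<85)&(Q[...,2]>.165)&(Q[...,2]<.177); v=Q[t].mean(0); print('tab',t.sum(),v,np.degrees(np.arctan2(v[1]-.157,v[0]-.533)))
E
python3 go.py 0.533 0.1577 .10 -24
```

```text
clk 14.42 pos [0.5323 0.1579 0.0998] rpy [-89.96  -0.09 -23.9 ] F [-7.9 -5.1 31.4] M [-1.06  1.51  0.01] w 0.0471
x 0.07 y -0.02 z 0.01  | rx -0.001 ry 0.002 rz 0.002
clk 14.52 pos [0.5323 0.1578 0.0998] rpy [-89.96  -0.09 -23.9 ] F [-7.9 -5.3 32. ] M [-1.08  1.55 -0.  ] w 0.0473
x 0.07 y -0.02 z 0.02  | rx -0.001 ry 0.002 rz 0.002
w15 2137 0.12891661603817361 7121 0.11956229536976437 0.009354320668409244
w16 2156 0.1284155736998352 7133 0.11959495775792894 0.008820615941906251
w17 2160 0.12826421142391875 7132 0.11957894771766309 0.008685263706255664
f_side 95 0.12629718363339004
tab 22 [0.44514822 0.1738584  0.16984103] 169.13722624803526
g_side 96 0.12626580006065447
tab 24 [0.44500965 0.17361148 0.16906359] 169.30909534181254
clk 14.57 pos [0.5323 0.1578 0.0998] rpy [-89.97  -0.09 -23.9 ] F [-7.4 -4.3 30.9] M [-1.1   1.56 -0.01] w 0.0473
x 0.07 y -0.02 z 0.02  | rx -0.001 ry 0.002 rz 0.002
```

```bash
python3 - <<'E'
from ribs import *
im,d,st=load('w17'); P=pts('wrist',d,st); hsv=cv2.cvtColor(im,cv2.COLOR_RGB2HSV); o=(hsv[...,1]>150)&(hsv[...,0]<20)
# refine centre from flange outer edge, then z by radius
for c in ((.532,.1575),(.5328,.158)):
  r=np.hypot(P[...,0]-c[0],P[...,1]-c[1])
  for lo in np.arange(.022,.036,.001):
    k=o&(r>=lo)&(r<lo+.001)&(P[...,2]<.145); print(c,round(lo,3),k.sum(),np.round(np.percentile(P[k][:,2],[10,50,90]),4) if k.sum() else '')
r=np.hypot(P[...,0]-.532,P[...,1]-.1575); k=(r>.04)&(r<.048)&(~o)&(np.mgrid[:400,:640][0]<230); print(np.percentile(P[k][:,2],[10,50,90]))
k=(r>.070)&(r<.0745)&(np.mgrid[:400,:640][0]<230); print('rim',np.percentile(P[k][:,2],[10,50,90]))
E
```

```text
(0.532, 0.1575) 0.022 0 
(0.532, 0.1575) 0.023 105 [0.1432 0.1441 0.1448]
(0.532, 0.1575) 0.024 422 [0.1406 0.1425 0.1444]
(0.532, 0.1575) 0.025 515 [0.1373 0.1396 0.1418]
(0.532, 0.1575) 0.026 509 [0.1336 0.1358 0.1383]
(0.532, 0.1575) 0.027 485 [0.1303 0.1324 0.1347]
(0.532, 0.1575) 0.028 426 [0.1282 0.1294 0.1313]
(0.532, 0.1575) 0.029 361 [0.1273 0.1283 0.1293]
(0.532, 0.1575) 0.03 359 [0.1268 0.1276 0.1285]
(0.532, 0.1575) 0.031 366 [0.1262 0.127  0.1279]
(0.532, 0.1575) 0.032 371 [0.1256 0.1265 0.1275]
(0.532, 0.1575) 0.033 276 [0.1232 0.1257 0.1269]
(0.532, 0.1575) 0.034 2 [0.1241 0.1246 0.1252]
(0.532, 0.1575) 0.035 0 
(0.5328, 0.158) 0.022 17 [0.1434 0.1445 0.1449]
(0.5328, 0.158) 0.023 319 [0.1418 0.1436 0.1446]
(0.5328, 0.158) 0.024 519 [0.1387 0.1408 0.1429]
(0.5328, 0.158) 0.025 502 [0.135  0.1373 0.1395]
(0.5328, 0.158) 0.026 490 [0.1316 0.1338 0.136 ]
(0.5328, 0.158) 0.027 471 [0.1287 0.1305 0.1325]
(0.5328, 0.158) 0.028 353 [0.1278 0.1286 0.1296]
(0.5328, 0.158) 0.029 359 [0.1269 0.1279 0.1287]
(0.5328, 0.158) 0.03 360 [0.1265 0.1273 0.1282]
(0.5328, 0.158) 0.031 368 [0.1259 0.1267 0.1277]
(0.5328, 0.158) 0.032 363 [0.1243 0.126  0.127 ]
(0.5328, 0.158) 0.033 76 [0.1209 0.1253 0.1269]
(0.5328, 0.158) 0.034 0 
(0.5328, 0.158) 0.035 0 
[0.11878545 0.11964147 0.12054635]
rim [0.14225343 0.1451198  0.14623254]
```

```bash
python3 go.py 0.533 0.1577 .10 -24; python3 -c "
from workcell import bot
print(bot.job_done())"
```

```text
clk 14.57 pos [0.5323 0.1578 0.0998] rpy [-89.97  -0.09 -23.9 ] F [-7.4 -4.3 30.9] M [-1.1   1.56 -0.01] w 0.0473
x 0.07 y -0.02 z 0.02  | rx -0.001 ry 0.002 rz 0.002
the job is handed in; nothing more can be done
None
```

The selector is on its fine end stop and the cone is meshed and held pressed down on the sprung shaft. I handed the job in at about 14.6 s.

- **Selector:** I gripped the green tab and dragged it anticlockwise from about 137° to about 171° about the shaft axis. It stopped hard, with a brief 52 N at the fingers. I then relaxed, re-seated it at about 16 N and let go. A later wrist view put it at about 170° and the side camera at about 169°, which is within the measuring error.
- **Cone:** I took the rightmost cone and pre-turned it about 14° so its ribs matched the splines, both at about 1°. It slid straight past the unmeshed stop height with no push-back, so no turning on the shaft was needed.
- **Press:** the shaft went down against its spring until it stopped hard. The last check read about 31 N downward, with the cone still held at 47 mm opening and 90 N squeeze. From the depth picture the foot sits about 3 mm above the strainer, where full press would leave 3 mm. There is no direct reading of the start switch.
- **Bystanders:** I never went near the can, lid, saucer or tongs, but I made no separate check of their poses at the end.

**Checks that disagreed:**
- **Fingertips:** they ended about 43 mm short of the reported TCP, so the first grip on the tab closed on air above it. I corrected for that offset from then on.
- **Peak push:** pressing the cone briefly reached 45 N at the wrist through the fingers before I eased it off.
- **Press depth:** coarser depth estimates gave only 4 to 5 mm. The finer one, taken at the edge of the cone's foot, and the hard stop in force both agree with the full 6 mm.

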